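# Load keyed shafts into a drill fixture and seat the keyed drill plate

## Task

Get the drill fixture ready for drilling: roll each steel shaft on the bench until its keyway faces straight up, lay it like that in a V of the fixture (any free V) and push it along until you feel it come up against the stop bar. When all the shafts are loaded, set the drill plate on so that its brass keys drop into the keyways all at once and its two feet into their pockets, press it down firmly until you feel it fully home, and let go. Leave the calculator, the micrometer and the mug where they are.

Things in the scene. Friction and masses are not known exactly. Their poses are not given: they have to be found in the camera images.
- shaft_a: steel shaft 28 mm in diameter, with a journal 20 mm in diameter and 10 mm long at each end: 120 mm over all, 0.5 kg, ends alike. Origin mid-length on the axis; x along the axis; z straight out of its keyway, a dark slot in the middle 44 mm only, 9 mm wide, floor 6.5 mm from the axis; the rest is round. Starts lying on the bench, keyway 0.6 to 1.6 rad from up, to either side. None if absent
- shaft_b: another shaft just like shaft_a (28 mm diameter, 120 mm over all; origin mid-length on the axis, x along it, z out of the keyway); None if absent. A shaft rolls when its plain top is pressed lightly and stroked across (its centre goes half as far as the fingers) and stays where it is left
- shaft_c: another shaft just like shaft_a (28 mm diameter, 120 mm over all; origin mid-length on the axis, x along it, z out of the keyway); None if absent. A shaft rolls when its plain top is pressed lightly and stroked across (its centre goes half as far as the fingers) and stays where it is left
- shaft_d: another shaft just like shaft_a (28 mm diameter, 120 mm over all; origin mid-length on the axis, x along it, z out of the keyway); None if absent. A shaft rolls when its plain top is pressed lightly and stroked across (its centre goes half as far as the fingers) and stays where it is left
- fixture: drill fixture fixed to the bench: dark base 130 x 304 x 12 mm, two V rails (tops 40 mm high, 14 mm thick, centred at x = -38 and 38 mm, 62 mm gap between them for the fingers) forming four 90-degree Vs 56 mm apart. Shafts lie along x across both rails. Origin mid of the four Vs at the underside; x towards the stop bar (away from the robot), y along the row of Vs, z up
- vee_1 (a point): V number 1 of 4 of the fixture, counted from its -y end: where the middle of a shaft's axis is when the shaft lies in this V against the stop (45 mm above the bench)
- vee_2 (a point): V number 2 of 4 of the fixture, counted from its -y end: where the middle of a shaft's axis is when the shaft lies in this V against the stop (45 mm above the bench)
- vee_3 (a point): V number 3 of 4 of the fixture, counted from its -y end: where the middle of a shaft's axis is when the shaft lies in this V against the stop (45 mm above the bench)
- vee_4 (a point): V number 4 of 4 of the fixture, counted from its -y end: where the middle of a shaft's axis is when the shaft lies in this V against the stop (45 mm above the bench)
- stop_bar (a point): middle of the near face of the fixture's steel stop bar (60 mm from the middle of the Vs; bar 224 mm long, top 56 mm above the bench); a loaded shaft's end touches this face
- pocket_1 (a point): on the fixture: floor centre of the pocket at its -y end (30 mm above the bench) for one foot of the drill plate: 48 mm wide in x, outer wall 14 mm from here, walls 16 mm high; no inner wall
- pocket_2 (a point): the same pocket at the fixture's +y end, for the other foot
- drill_plate: loose drill plate, 0.55 kg: aluminium plate 40 x 280 x 10 mm (top 44 mm above the foot undersides) on two steel feet (44 mm in x, 24 mm in y, at y = +-128 mm, lower edges chamfered 3 mm, 2 mm play in the pockets). Stands on its feet. Origin midway between the feet at their underside; x across, y along the plate, z up; alike when turned half round
- plate_keys (a point): under the drill plate's middle, at the height of the tips of its brass keys: 23 mm above the foot undersides. Four pairs at y = -84, -28, 28, 84 mm, one pair per V; each key 6 mm wide in y, tip tapered to 2.4 mm, 8 mm long in x, at x = +-11 mm. Home, the keys stand 5 mm deep in the keyways, 1.5 mm off their floors; over an empty V they hang free
- plate_handle (a point): middle of the grip of the drill plate's black T handle, 69 mm above the foot undersides: an upright web 16 mm thick (x of the plate), 64 mm long (y of the plate), from 59 to 79 mm, under a cap 30 mm wide and 8 mm thick (top 87 mm) that overhangs the fingers; 15 mm of free room between web and plate, on two posts
- plate_seat (a point): on the fixture: where the drill plate's origin is when the plate is fully home on the pocket floors (30 mm above the bench), same axes as the fixture
- calculator: desk calculator lying behind the fixture, 130 x 72 x 16 mm; a bystander; origin at its underside
- micrometer: outside micrometer lying behind the fixture on the right, 42 x 129 x 12 mm; a bystander; origin at its underside
- mug: white mug at the left, 84 x 121 x 90 mm; a bystander; origin at its underside

How it is judged (in metres and radians):
On the way, in this order (a step that is already met when the one before it is completed fails the run):
1. every shaft lies in a V of the fixture, keyway up, against the stop ((horizontal distance between shaft_a and vee_1 below 0.008 m or horizontal distance between shaft_a and vee_2 below 0.008 m or horizontal distance between shaft_a and vee_3 below 0.008 m or horizontal distance between shaft_a and vee_4 below 0.008 m) and x of each of shaft_a, shaft_b, shaft_c, shaft_d in the frame of fixture above -0.006 m and z of shaft_a in the frame of fixture between 0.041 and 0.049 m and angle between each of shaft_a, shaft_b, shaft_c, shaft_d's own z axis and vertical below 0.35 rad and angle between the x axis of each of shaft_a, shaft_b, shaft_c, shaft_d and the x axis of fixture, either way round below 0.06 rad and (horizontal distance between shaft_b and vee_1 below 0.008 m or horizontal distance between shaft_b and vee_2 below 0.008 m or horizontal distance between shaft_b and vee_3 below 0.008 m or horizontal distance between shaft_b and vee_4 below 0.008 m) and z of shaft_b in the frame of fixture between 0.041 and 0.049 m and (horizontal distance between shaft_c and vee_1 below 0.008 m or horizontal distance between shaft_c and vee_2 below 0.008 m or horizontal distance between shaft_c and vee_3 below 0.008 m or horizontal distance between shaft_c and vee_4 below 0.008 m) and z of shaft_c in the frame of fixture between 0.041 and 0.049 m and (horizontal distance between shaft_d and vee_1 below 0.008 m or horizontal distance between shaft_d and vee_2 below 0.008 m or horizontal distance between shaft_d and vee_3 below 0.008 m or horizontal distance between shaft_d and vee_4 below 0.008 m) and z of shaft_d in the frame of fixture between 0.041 and 0.049 m), for 0.2 s.
2. the drill plate is fully home and is pressed down on the fixture with more than its own weight (over 10 N in all) (horizontal distance between drill_plate and plate_seat below 0.005 m and z of drill_plate in the frame of plate_seat between -0.003 and 0.0025 m and angle between drill_plate's own z axis and vertical below 0.03 rad and angle between the y axis of drill_plate and the y axis of fixture, either way round below 0.05 rad and contact force between drill_plate and fixture above 10 N), for 0.05 s.
At the end, for the whole second after the job is handed in: Each shaft present lies in its own V, within 4 mm of the stop bar and 0.06 rad of the V, keyway up within 0.2 rad; the drill plate is home: within 5 mm sideways, at most 2.5 mm above its seat, level within 0.03 rad; all let go and at rest ((horizontal distance between shaft_a and vee_1 below 0.006 m or horizontal distance between shaft_a and vee_2 below 0.006 m or horizontal distance between shaft_a and vee_3 below 0.006 m or horizontal distance between shaft_a and vee_4 below 0.006 m) and x of each of shaft_a, shaft_b, shaft_c, shaft_d in the frame of fixture above -0.004 m and z of shaft_a in the frame of fixture between 0.041 and 0.049 m and angle between each of shaft_a, shaft_b, shaft_c, shaft_d's own z axis and vertical below 0.2 rad and angle between the x axis of each of shaft_a, shaft_b, shaft_c, shaft_d and the x axis of fixture, either way round below 0.06 rad and (horizontal distance between shaft_b and vee_1 below 0.006 m or horizontal distance between shaft_b and vee_2 below 0.006 m or horizontal distance between shaft_b and vee_3 below 0.006 m or horizontal distance between shaft_b and vee_4 below 0.006 m) and z of shaft_b in the frame of fixture between 0.041 and 0.049 m and (horizontal distance between shaft_c and vee_1 below 0.006 m or horizontal distance between shaft_c and vee_2 below 0.006 m or horizontal distance between shaft_c and vee_3 below 0.006 m or horizontal distance between shaft_c and vee_4 below 0.006 m) and z of shaft_c in the frame of fixture between 0.041 and 0.049 m and (horizontal distance between shaft_d and vee_1 below 0.006 m or horizontal distance between shaft_d and vee_2 below 0.006 m or horizontal distance between shaft_d and vee_3 below 0.006 m or horizontal distance between shaft_d and vee_4 below 0.006 m) and z of shaft_d in the frame of fixture between 0.041 and 0.049 m and horizontal distance between drill_plate and plate_seat below 0.005 m and z of drill_plate in the frame of plate_seat between -0.003 and 0.0025 m and angle between drill_plate's own z axis and vertical below 0.03 rad and angle between the y axis of drill_plate and the y axis of fixture, either way round below 0.05 rad and linear speed of each of shaft_a, shaft_b, shaft_c, shaft_d, drill_plate below 0.02 m/s); the robot touches nothing.
It fails at once if the calculator is pushed away (more than 3 cm) (distance of calculator from where it was at the start of the episode above 0.03 m).
It fails at once if the micrometer is pushed away (more than 3 cm) (distance of micrometer from where it was at the start of the episode above 0.03 m).
It fails at once if the mug is pushed away (more than 3 cm) (distance of mug from where it was at the start of the episode above 0.03 m).
Of shaft_a, shaft_b, shaft_c, shaft_d only 3 to 4 are there at a start; the rules pass over those that are not, and their reading is None.
At some moment in a run one of shaft_a, shaft_b, shaft_c, shaft_d may be knocked a few centimetres aside while the robot is not near it.
Once in a run the grip may slacken for a moment while it holds something.
It also fails if it takes over 210 s, if anything falls off the work surface, if the arm or the gripper's body presses on something with over 40 N, if the wrist force passes 120 N, or if a joint passes its speed limit or range.

## Robot

A 6-joint arm with a two-finger parallel gripper is mounted at the origin on the work surface; the furniture and walls round the work are solid. World frame = base frame: x ahead of the robot, y to its left, z up, the work surface at z = 0. Lengths are in mm, angles in degrees, forces in N, time in s.
With the tool pointing down it reaches from about 300 to 850 mm from the base axis. Payload 4.2 kg.
Tool frame: the origin (TCP) lies midway between the tips of the shut fingers; the grasp point (between the pads) lies pinch_z behind it (pinch_z is the distance from the TCP to the grasp point, in mm); z points along the fingers, y is the line along which they close (so a half turn about z gives the same grasp; the last joint's range is limited). The gripper opens to 91 mm and grips with 3 to 60 N. Pads are 32 mm wide; open, the fingers measure 118 mm over their backs; the gripper's body (76 mm by 178 mm) begins 60 mm behind the grasp point.
Start: joints at [-66.52, 18.312, 89.639, -0, 72.044, -1.146], TCP at [239.601, -522.718, 213.976] pointing down, gripper open.
Joint ranges: [-177.97, 177.97], [-48.28, 115.42], [12.27, 149.76], [-77.06, 257.06], [2.81, 150.46], [-146.56, 146.56]. Speed limits (degrees/s): [147.25, 147.25, 180, 180, 180, 180].

## Interface

Orientations are given as [roll, pitch, yaw] about the fixed x, y, z axes, in that order (R = Rz(yaw) Ry(pitch) Rx(roll)).
In Python, from workcell import state, grab_frame, job_done, masks_of, landmark_of, pinch_z gives the robot as it stands. The module is installed in compiled form; this text tells all that it offers.
- The arm moves only by the tool move_arm, never from a script. Its argument "plan" is a list of rows, each an object of numbers: "x", "y", "z": the shift along the tool's x, y, z in mm; "rx", "ry", "rz": the turn, a rotation vector about the tool's x, y, z in rad. A call has 1 to 10 rows; each row shifts and turns the commanded pose from where the row before left it, along the tool's axes as they then stand; what a row does not reach is not made up. A row lasts 1/10 s, in which the tool goes at most 50 mm and 8.59 degrees, less where a joint would pass 70% of its speed; a pose out of reach is approached as far as the arm can. A call is refused whole if a number of a shift passes 50 or a number of a turn 0.15, either way. A call with a gripper value outside its range is refused whole. "grip" is the opening, from 0 (shut) to 1 (fully open), set as the call begins (left out, the last holds). The fingers move at their own pace and stop on an object; "squeeze" is the grip in N (left out, the last holds). Time passes only in rows, so rows that do not move let the fingers close. It gives the time, the measured TCP pose, the force, the opening and the grip force at its end, in the units of the state.
- state(): the state, without advancing time (a new reading comes with each control period).
- grab_frame(name): name is "side" or "top"; returns a dict with "img" (480x640x3 uint8, red, green, blue), "z_map" (480x640 float32, mm along the optical axis (not along the pixel's ray), 0 where there is no reading), "fx", "fy", "cx", "cy" (pixels), "dist" ([k1, k2, p1, p2, k3] as OpenCV has them; the pictures are not rectified), "rvec" (rotation vector, rad) and "tvec" (3), from world to camera coordinates, as OpenCV has them. Camera axes: x right, y down, z forward; pixel columns grow to the right and rows downward; lengths in mm; the calibration is good to about 2 mm. A picture is of the moment at which its call begins.
- job_done(): hands the job in; it is judged then, once.
Trained networks look in the newest picture that a camera, given by its name, has taken for a name from the list of things; names that differ only in an ending like _2 or _b are one class to them, and where a whole thing is asked for, a point or a joint stands for the part that bears it (a point fixed in the world has none). Each returns a list of dicts, best first, with "p" (0 to 1); they miss things now and then, are a little off and sometimes report something else, mostly with a low value. They report only what shows in the picture. A call takes as long as a camera call.
- masks_of(camera, label): "pixels" (480x640 bool, what is visible of it) and "box" ([centre column, centre row, width, height] in pixels, round what is visible of it).
- landmark_of(camera, label): "point" ([column, row] in pixels: a listed point, or the origin of a listed thing).
The state is a dict: "time_s": time; "qpos": joint angles; "qvel": joint speeds; "effort": joint torques, N m; "ee_pos": TCP position; "ee_rot": TCP orientation; "force": force on the tool from outside, world axes, zero at the start; "torque": the same for the moment, N m; "gripper_width": finger opening in mm; "gripper_force": force on a finger pad.
Only numpy, scipy, OpenCV 4.12 (cv2) and the standard library are available. Lean on these libraries where they do the work, as an engineer would, in place of code of your own. Each camera call takes 0.05 s, during which the arm holds its last target. There are 200 camera calls.

## Working session

There is one attempt and no reset: what is moved stays moved. The work goes in short steps, Python scripts to look and compute and a tool call to move; the robot and the scene stay as the last step left them, time stands still between calls to the robot, and variables do not carry over. Pictures are saved under pics/ and viewed, at most 14 in all, crops included, and the job is handed in when it is done.

Besides the shell and the picture viewer there is one more tool, called as a command line: name --argument value ..., lists and objects as JSON in quotes. move_arm: Moves the arm, as the interface text tells. Its arguments: {"type":"object","properties":{"plan":{"type":"array","items":{"type":"object","properties":{"x":{"type":"number"},"y":{"type":"number"},"z":{"type":"number"},"rx":{"type":"number"},"ry":{"type":"number"},"rz":{"type":"number"}}}},"grip":{"type":"number"},"squeeze":{"type":"number"}},"required":["plan"]}

```bash
mkdir -p pics
cat > h.py <<'E'
import numpy as np, cv2
from workcell import *
def frame(n):
    f=grab_frame(n); f['K']=np.array([[f['fx'],0,f['cx']],[0,f['fy'],f['cy']],[0,0,1.]]); f['R']=cv2.Rodrigues(np.array(f['rvec'],float))[0]; f['d']=np.array(f['dist'],float); f['t']=np.array(f['tvec'],float).reshape(3)
    return f
def ray(f,px):
    u=cv2.undistortPoints(np.array(px,float).reshape(-1,1,2),f['K'],f['d']).reshape(-1,2)
    d=np.c_[u,np.ones(len(u))]
    return -f['R'].T@f['t'], d@f['R'], d
def at_z(f,px,z):
    c,d,_=ray(f,px); return c+d*((z-c[2])/d[:,2])[:,None]
def cloud(f,px):
    px=np.array(px); c,d,_=ray(f,px); z=f['z_map'][px[:,1].astype(int),px[:,0].astype(int)]
    return (c+d*z[:,None])[z>0]
def proj(f,P): return cv2.projectPoints(np.array(P,float).reshape(-1,1,3),np.array(f['rvec'],float),f['t'],f['K'],f['d'])[0].reshape(-1,2)
def pix(m):
    v,u=np.nonzero(m); return np.c_[u,v]
def save(f,n,box=None,s=1):
    im=f['img'][:,:,::-1]
    if box: im=im[box[1]:box[3],box[0]:box[2]]
    cv2.imwrite('pics/'+n+'.png',cv2.resize(im,None,fx=s,fy=s,interpolation=cv2.INTER_CUBIC))
E
python3 - <<'E'
from h import *
np.set_printoptions(precision=1,suppress=True)
print(state(),pinch_z)
for n in ['top','side']:
    f=frame(n); save(f,n+'0'); print(n,-f['R'].T@f['t'],f['R'][2],f['fx'])
    for l in ['shaft_a','fixture','drill_plate','mug','calculator','micrometer']:
        for m in masks_of(n,l):
            P=cloud(f,pix(m['pixels'])); print(l,round(m['p'],2),np.array(m['box']),np.median(P,0),np.percentile(P,2,0),np.percentile(P,98,0))
    for l in ['shaft_a','vee_1','stop_bar','pocket_1','plate_keys','plate_handle','plate_seat','drill_plate','fixture']:
        for m in landmark_of(n,l): print('LM',l,round(m['p'],2),np.array(m['point']))
E
```

```text
{'time_s': 0.0, 'qpos': array([-66.5,  18.3,  89.7,  -0. ,  72. ,  -1.1]), 'qvel': array([-0.1,  0. ,  0.1,  0.1,  0.1, -0.1]), 'effort': array([ -0. , -41.2, -23.2,   0.1,   0. ,  -0. ]), 'ee_pos': array([ 239.4, -522.2,  213.1]), 'ee_rot': array([-179.9,   -0. ,   24.6]), 'force': array([-0.5, -0.1,  1. ]), 'torque': array([ 0.,  0., -0.]), 'gripper_force': 0.0, 'gripper_width': 91.35319739377167} 18.8
top [ 424.6   12.7 1199.8] [ 0.2 -0.  -1. ] 491.59949010547837
shaft_a 0.96 [229.8 308.3  19.7  54.8] [458.1 193.8  23.8] [397.9 182.1  -1.7] [515.7 210.4  30.9]
shaft_a 0.91 [397.9 314.2  15.1  49.9] [ 441.1 -203.9   24.5] [ 384.1 -218.6    3.6] [ 495.9 -191.8   30.5]
shaft_a 0.89 [278.9 308.5  20.9  52.8] [455.4  76.2  24.2] [401.5  57.   14.6] [510.3  97.4  30.8]
shaft_a 0.65 [338.6 310.9  18.1  50.5] [447.4 -62.   24.8] [393.1 -82.7   9.8] [502.3 -41.5  30.3]
fixture 0.86 [348.8 233.2 132.   56.1] [638.8 -92.5  15.1] [ 575.5 -236.5    6.9] [699.   52.5  56.4]
drill_plate 0.96 [456.8 265.6  32.  115. ] [ 555.1 -347.2   44.3] [ 422.3 -370.6   26.3] [ 689.9 -328.1   89.2]
mug 0.52 [
[... 2343 characters left out ...]
8  49.2  55.9]
LM shaft_a 0.92 [233.9 286. ]
LM shaft_a 0.9 [212.9 321.6]
LM shaft_a 0.88 [255.3 242.5]
LM shaft_a 0.69 [249.4 256.4]
LM vee_1 0.85 [314.3 297.7]
LM vee_1 0.82 [321.7 257.7]
LM vee_1 0.69 [315.2 283.5]
LM vee_1 0.65 [316.1 301.8]
LM stop_bar 0.74 [343.3 278.3]
LM pocket_1 0.88 [309.7 319.6]
LM pocket_1 0.75 [324.7 258.9]
LM plate_keys 0.67 [264.8 363.6]
LM plate_keys 0.49 [393.1 327.5]
LM plate_handle 0.85 [264.7 341. ]
LM plate_handle 0.44 [318.4 286.9]
LM plate_seat 0.6 [316.3 283.7]
LM plate_seat 0.46 [315.9 300.1]
LM drill_plate 0.86 [265.9 378.9]
LM drill_plate 0.35 [314.9 284.4]
LM drill_plate 0.34 [310.1 314.9]
LM fixture 0.9 [315.5 298. ]
LM fixture 0.25 [253.4 237.6]
```

Run:
```python
from h import *
f=frame('top'); g=frame('side')
a=cv2.resize(f['img'][270:350,205:475],None,fx=2.96,fy=2.96,interpolation=3)[:,:,::-1]
b=cv2.resize(g['img'][225:390,160:430],None,fx=2.2,fy=2.2,interpolation=3)[:,:,::-1]
w=np.zeros((a.shape[0]+b.shape[0],800,3),np.uint8); w[:a.shape[0],:a.shape[1]]=a[:,:800]; w[a.shape[0]:,:b.shape[1]]=b
cv2.imwrite('pics/c0.png',w)
```

```text
(no output)
```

View pics/top0.png

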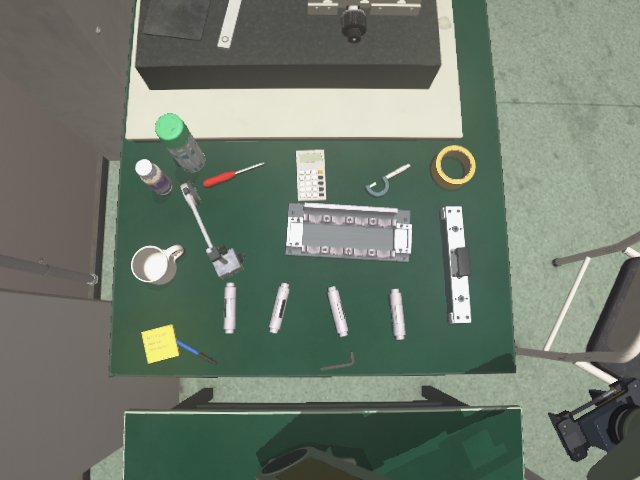

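View pics/c0.png

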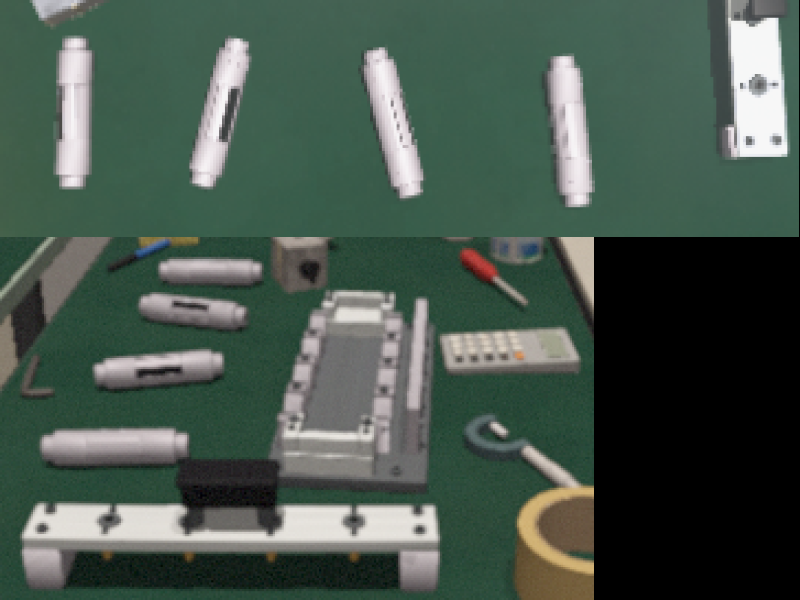

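```bash
cat >> h.py <<'E'
from scipy.optimize import least_squares
def fixture_pose(cams=('top','side')):
    obs=[]
    loc={'vee_1':[(0,y,45) for y in(-84,-28,28,84)],'pocket_1':[(0,-128,30),(0,128,30)],'stop_bar':[(60,0,51)],'fixture':[(0,0,0)]}
    for n in cams:
        f=frame(n)
        for l in loc:
            for m in landmark_of(n,l):
                if m['p']>.6: obs.append((f,loc[l],np.array(m['point'])))
    def w(p,L):
        c,s=np.cos(p[2]),np.sin(p[2]); return np.array([[p[0]+c*a-s*b,p[1]+s*a+c*b,z] for a,b,z in L])
    def res(p):
        r=[]
        for f,L,q in obs:
            e=proj(f,w(p,L))-q; r.append(e[np.argmin((e**2).sum(1))])
        return np.ravel(r)
    s=least_squares(res,[638,-92,-.04],loss='soft_l1'); return s.x,res(s.x).round(1).reshape(-1,2)
def axisfit(P,zmin=12):
    P=P[(P[:,2]>zmin)&(P[:,2]<70)]; q=P[:,:2]; c=np.median(q,0); q=q[np.linalg.norm(q-c,axis=1)<72]
    for _ in range(3):
        m=q.mean(0); v=np.linalg.svd(q-m)[2][0]; v*=np.sign(v[0]); s=(q-m)@v; t=(q-m)@[-v[1],v[0]]
        q=q[(abs(t-np.median(t))<17)]
    s=(q-m)@v; t=(q-m)@[-v[1],v[0]]
    c=m+v*(np.percentile(s,1)+np.percentile(s,99))/2+np.array([-v[1],v[0]])*(np.percentile(t,2)+np.percentile(t,98))/2
    return c,np.arctan2(v[1],v[0]),np.ptp(s),np.ptp(t)
def unwrap(f,c,yaw,zc=14,r=14,ds=0):
    C=-f['R'].T@f['t']; g=cv2.cvtColor(f['img'],cv2.COLOR_RGB2GRAY).astype(np.float32)
    ph=np.radians(np.arange(-110,111,5)); s=np.linspace(-16,16,17)+ds; v=np.array([np.cos(yaw),np.sin(yaw),0]); n=np.array([-v[1],v[0],0])
    out=[]
    for p in ph:
        N=n*np.sin(p)+np.array([0,0,np.cos(p)]); P=np.array([c[0],c[1],zc])+s[:,None]*v+r*N
        vis=((C-P[0])/np.linalg.norm(C-P[0]))@N
        if vis<.12: out.append(np.nan); continue
        q=proj(f,P).astype(np.float32); out.append(cv2.remap(g,q[:,:1],q[:,1:],1).mean())
    return np.degrees(ph),np.array(out)
def keyang(f,c,yaw,zc=14,verbose=True):
    d,o=unwrap(f,c,yaw,zc,13.5); _,e1=unwrap(f,c,yaw,zc,14,36); _,e2=unwrap(f,c,yaw,zc,14,-36)
    k=o-(e1+e2)/2; w=np.clip(-k-8,0,None); w[np.isnan(w)]=0
    i=np.argmax(w); w[abs(d-d[i])>35]=0
    a=(w*d).sum()/max(w.sum(),1e-6)
    if verbose: print('  key(+ = toward +y) %.0f'%a,'depth %.0f'%w.max(),' '.join('%.0f:%.0f'%z for z in zip(d[::2],k[::2]) if z[1]==z[1]))
    return a,w.max()
def shafts(verbose=True,zc=14,n='top'):
    f=frame(n); g=frame('side'); r=[]
    for m in masks_of(n,'shaft_a'):
        P=cloud(f,pix(m['pixels']))
        if len(P)<150: continue
        c,y,L,W=axisfit(P)
        if not 95<L<135 or any(np.hypot(*(c-q[0]))<30 for q in r): continue
        r.append((c,y)); 
    r.sort(key=lambda q:-q[0][1])
    for c,y in r:
        print('shaft',c.round(1),'yaw %.1f'%np.degrees(y)); keyang(f,c,y,zc); keyang(g,c,y,zc)
    return r
E
python3 - <<'E'
from h import *
np.set_printoptions(precision=1,suppress=True)
p,r=fixture_pose(); print(p[:2],np.degrees(p[2]),r.tolist())
shafts()
f=frame('top')
for m in masks_of('top','drill_plate'):
    if m['p']>.5:
        P=cloud(f,pix(m['pixels'])); P=P[(P[:,2]>38)&(P[:,2]<50)]; print('plate',cv2.minAreaRect(P[:,:2].astype(np.float32)), np.median(P,0))
        P=cloud(f,pix(m['pixels'])); P=P[(P[:,2]>80)]; print('handle',cv2.minAreaRect(P[:,:2].astype(np.float32)), np.median(P,0))
P=cloud(f,pix(masks_of('top','fixture')[0]['pixels'])); Q=P[P[:,2]>51]; print('bar',cv2.minAreaRect(Q[:,:2].astype(np.float32)),np.median(Q,0))
E
```

```text
[628.  -92.4] -4.413974848062362 [[3.7, 1.3], [2.0, 1.7], [-0.1, 1.6], [-0.4, 0.8], [-3.3, 0.5], [1.2, 2.3], [2.7, -1.0], [-1.2, -1.4], [1.3, -4.5], [2.0, 2.4], [3.6, -2.8], [0.4, -0.1], [-0.8, -0.9], [1.8, -0.6], [0.9, -0.7]]
shaft [457.3 195.2] yaw 0.2
  key(+ = toward +y) 48 depth 64 -90:6 -80:7 -70:9 -60:15 -50:13 -40:7 -30:0 -20:-3 -10:4 0:9 10:5 20:4 30:-14 40:-66 50:-57 60:-33 70:-20
  key(+ = toward +y) 0 depth 0 -110:-1 -100:0 -90:1 -80:0 -70:-0 -60:3 -50:8 -40:7 -30:9 -20:16 -10:22 0:26 10:25
shaft [457.8  76.6] yaw -13.8
  key(+ = toward +y) -36 depth 124 -80:10 -70:3 -60:-28 -50:-85 -40:-124 -30:-131 -20:-80 -10:3 0:7 10:3 20:-10 30:-12 40:9 50:14 60:17 70:17
  key(+ = toward +y) -50 depth 102 -110:10 -100:5 -90:3 -80:-2 -70:-26 -60:-77 -50:-110 -40:-77 -30:-27 -20:4 -10:17 0:20 10:18
shaft [447.6 -62.6] yaw 13.6
  key(+ = toward +y) -11 depth 39 -70:-21 -60:-24 -50:-3 -40:14 -30:10 -20:-5 -10:-47 0:-0 10:-1 20:1 30:6 40:8 50:11 60:20 70:21 80:15
  key(+ = toward +y) -77 depth 94 -110:-0 -100:-13 -90:-55 -80:-101 -70:-89 -60:-34 -50:3 -40:8 -30:6 -20:5 -10:10 0:14 10:14
shaft [ 440.1 -206.1] yaw 3.9
  key(+ = toward +y) 27 depth 17 -70:21 -60:20 -50:18 -40:15 -30:8 -20:2 -10:4 0:9 10:8 20:-16 30:-20 40:-4 50:10 60:8 70:6 80:7 90:8
  key(+ = toward +y) 0 depth 0 -110:1 -100:1 -90:3 -80:4 -70:1 -60:-5 -50:-1 -40:3 -30:3 -20:9 -10:21 0:26 10:27 20:22
plate ((556.5519409179688, -351.3912353515625), (278.5564880371094, 41.84370803833008), 1.8810431957244873) [ 550.1 -347.8   43.9]
handle ((557.5906982421875, -350.8653259277344), (65.80681610107422, 30.13592529296875), 0.8541391491889954) [ 558.3 -350.4   86.6]
bar ((646.3170776367188, -91.80242919921875), (292.333984375, 102.95357513427734), 85.57237243652344) [690.1 -98.2  54.9]
```

move_arm --plan '[{"rz":-0.134},{"rz":-0.134},{"rz":-0.134},{"rz":-0.134},{"rz":-0.134},{"rz":-0.134},{"rz":-0.134},{"rz":-0.134},{"rz":-0.134}]' --grip 0.7

```text
schema error: expected keys x, y, z, rx, ry, rz
```

move_arm --plan '[{"x":30,"y":22},{"x":30,"y":22},{"x":30,"y":22},{"x":30,"y":22},{"x":30,"y":22},{"x":30,"y":22},{"x":30,"y":22},{"x":30,"y":22},{"x":30,"y":22},{"x":30,"y":22}]'

```text
schema error: expected keys x, y, z, rx, ry, rz
```

move_arm --plan '[{"z":30},{"z":40},{"z":40},{"z":30},{"z":20},{}]'

```text
schema error: expected keys x, y, z, rx, ry, rz
```

move_arm --plan '[{"x":0,"y":0,"z":0,"rx":0,"ry":0,"rz":-0.134},{"x":0,"y":0,"z":0,"rx":0,"ry":0,"rz":-0.134},{"x":0,"y":0,"z":0,"rx":0,"ry":0,"rz":-0.134},{"x":0,"y":0,"z":0,"rx":0,"ry":0,"rz":-0.134},{"x":0,"y":0,"z":0,"rx":0,"ry":0,"rz":-0.134},{"x":0,"y":0,"z":0,"rx":0,"ry":0,"rz":-0.134},{"x":0,"y":0,"z":0,"rx":0,"ry":0,"rz":-0.134},{"x":0,"y":0,"z":0,"rx":0,"ry":0,"rz":-0.134},{"x":0,"y":0,"z":0,"rx":0,"ry":0,"rz":-0.134}]' --grip 0.7

```text
time_s: 3.4
ee_pos: [239.6, -522.7, 214.0]
ee_rot: [180.0, 0.0, 94.0]
force: [0.0, 0.6, -0.5]
gripper_width: 64.0
gripper_force: 0.0
```

move_arm --plan '[{"x":30,"y":22,"z":0,"rx":0,"ry":0,"rz":0},{"x":30,"y":22,"z":0,"rx":0,"ry":0,"rz":0},{"x":30,"y":22,"z":0,"rx":0,"ry":0,"rz":0},{"x":30,"y":22,"z":0,"rx":0,"ry":0,"rz":0},{"x":30,"y":22,"z":0,"rx":0,"ry":0,"rz":0},{"x":30,"y":22,"z":0,"rx":0,"ry":0,"rz":0},{"x":30,"y":22,"z":0,"rx":0,"ry":0,"rz":0},{"x":30,"y":22,"z":0,"rx":0,"ry":0,"rz":0},{"x":30,"y":22,"z":0,"rx":0,"ry":0,"rz":0},{"x":30,"y":22,"z":0,"rx":0,"ry":0,"rz":0}]'

```text
time_s: 4.4
ee_pos: [440.3, -207.7, 214.2]
ee_rot: [180.0, 0.0, 93.7]
force: [1.0, -0.2, -0.2]
gripper_width: 63.7
gripper_force: 0.0
```

move_arm --plan '[{"x":0,"y":0,"z":30,"rx":0,"ry":0,"rz":0},{"x":0,"y":0,"z":40,"rx":0,"ry":0,"rz":0},{"x":0,"y":0,"z":40,"rx":0,"ry":0,"rz":0},{"x":0,"y":0,"z":30,"rx":0,"ry":0,"rz":0},{"x":0,"y":0,"z":20,"rx":0,"ry":0,"rz":0},{"x":0,"y":0,"z":0,"rx":0,"ry":0,"rz":0}]'

```text
time_s: 5.0
ee_pos: [437.7, -208.1, 51.6]
ee_rot: [-179.7, -0.2, 93.7]
force: [-0.7, 0.2, 0.0]
gripper_width: 64.0
gripper_force: 0.0
```

move_arm --plan '[{"x":0,"y":0,"z":15,"rx":0,"ry":0,"rz":0},{"x":0,"y":0,"z":6,"rx":0,"ry":0,"rz":0},{"x":0,"y":0,"z":2,"rx":0,"ry":0,"rz":0},{"x":0,"y":0,"z":1,"rx":0,"ry":0,"rz":0},{"x":0,"y":0,"z":0,"rx":0,"ry":0,"rz":0}]'

```text
time_s: 5.5
ee_pos: [440.1, -209.3, 30.6]
ee_rot: [179.9, 0.0, 93.7]
force: [0.2, -0.3, 0.6]
gripper_width: 64.1
gripper_force: 0.0
```

move_arm --plan '[{"x":0,"y":0,"z":0.5,"rx":0,"ry":0,"rz":0},{"x":0,"y":0,"z":0,"rx":0,"ry":0,"rz":0}]'

```text
time_s: 5.7
ee_pos: [439.9, -209.2, 29.8]
ee_rot: [180.0, 0.0, 93.7]
force: [0.1, -0.0, 0.4]
gripper_width: 63.7
gripper_force: 0.0
```

move_arm --plan '[{"x":0,"y":0,"z":1,"rx":0,"ry":0,"rz":0},{"x":0,"y":0,"z":0,"rx":0,"ry":0,"rz":0}]'

```text
time_s: 5.9
ee_pos: [439.6, -209.1, 28.5]
ee_rot: [-180.0, 0.0, 93.7]
force: [0.3, 0.0, 0.4]
gripper_width: 63.7
gripper_force: 0.0
```

move_arm --plan '[{"x":0,"y":0,"z":0.7,"rx":0,"ry":0,"rz":0},{"x":0,"y":0,"z":0,"rx":0,"ry":0,"rz":0}]'

```text
time_s: 6.1
ee_pos: [439.7, -209.2, 28.1]
ee_rot: [180.0, 0.0, 93.7]
force: [-1.5, 0.2, 4.3]
gripper_width: 63.7
gripper_force: 1.9
```

move_arm --plan '[{"x":0,"y":0,"z":0.4,"rx":0,"ry":0,"rz":0},{"x":0,"y":0,"z":0,"rx":0,"ry":0,"rz":0}]'

```text
time_s: 6.3
ee_pos: [439.7, -209.3, 28.0]
ee_rot: [180.0, 0.0, 93.7]
force: [-0.8, -0.4, 6.5]
gripper_width: 63.8
gripper_force: 3.6
```

move_arm --plan '[{"x":-4.5,"y":0,"z":0,"rx":0,"ry":0,"rz":0},{"x":-4.5,"y":0,"z":0,"rx":0,"ry":0,"rz":0},{"x":-4.5,"y":0,"z":0,"rx":0,"ry":0,"rz":0},{"x":-4.5,"y":0,"z":0,"rx":0,"ry":0,"rz":0},{"x":-4.5,"y":0,"z":0,"rx":0,"ry":0,"rz":0},{"x":-4.5,"y":0,"z":0,"rx":0,"ry":0,"rz":0},{"x":-4.5,"y":0,"z":0,"rx":0,"ry":0,"rz":0},{"x":-4.5,"y":0,"z":0,"rx":0,"ry":0,"rz":0},{"x":-4.5,"y":0,"z":0,"rx":0,"ry":0,"rz":0},{"x":-4.5,"y":0,"z":0,"rx":0,"ry":0,"rz":0}]'

```text
time_s: 7.3
ee_pos: [442.4, -254.2, 27.0]
ee_rot: [-180.0, -0.0, 93.7]
force: [0.6, 0.6, -0.8]
gripper_width: 63.8
gripper_force: 0.0
```

move_arm --plan '[{"x":0,"y":0,"z":0,"rx":0,"ry":0,"rz":0},{"x":0,"y":0,"z":0,"rx":0,"ry":0,"rz":0},{"x":0,"y":0,"z":-3,"rx":0,"ry":0,"rz":0},{"x":0,"y":0,"z":-10,"rx":0,"ry":0,"rz":0},{"x":0,"y":0,"z":-30,"rx":0,"ry":0,"rz":0},{"x":0,"y":0,"z":-30,"rx":0,"ry":0,"rz":0}]'

```text
time_s: 7.9
ee_pos: [442.3, -253.6, 101.5]
ee_rot: [-179.9, -0.0, 93.7]
force: [0.1, -0.0, -0.6]
gripper_width: 63.8
gripper_force: 0.0
```

move_arm --plan '[{"x":0,"y":0,"z":0,"rx":0,"ry":0,"rz":-0.086},{"x":0,"y":0,"z":0,"rx":0,"ry":0,"rz":-0.087},{"x":30,"y":10,"z":0,"rx":0,"ry":0,"rz":0},{"x":40,"y":10,"z":0,"rx":0,"ry":0,"rz":0},{"x":40,"y":10,"z":0,"rx":0,"ry":0,"rz":0},{"x":40,"y":10,"z":0,"rx":0,"ry":0,"rz":0},{"x":24.4,"y":10,"z":0,"rx":0,"ry":0,"rz":0},{"x":0,"y":0,"z":30,"rx":0,"ry":0,"rz":0},{"x":0,"y":0,"z":30,"rx":0,"ry":0,"rz":0},{"x":0,"y":0,"z":8,"rx":0,"ry":0,"rz":0}]'

```text
time_s: 8.9
ee_pos: [448.3, -71.9, 30.9]
ee_rot: [-179.8, -0.1, 103.7]
force: [-0.6, 0.7, -0.1]
gripper_width: 64.1
gripper_force: 0.0
```

move_arm --plan '[{"x":0,"y":0,"z":0,"rx":0,"ry":0,"rz":0},{"x":0,"y":0,"z":2,"rx":0,"ry":0,"rz":0},{"x":0,"y":0,"z":1,"rx":0,"ry":0,"rz":0},{"x":0,"y":0,"z":1,"rx":0,"ry":0,"rz":0},{"x":0,"y":0,"z":0.7,"rx":0,"ry":0,"rz":0},{"x":0,"y":0,"z":0,"rx":0,"ry":0,"rz":0}]'

```text
time_s: 9.5
ee_pos: [450.4, -72.9, 28.1]
ee_rot: [179.9, 0.0, 103.6]
force: [-0.6, -0.2, 2.7]
gripper_width: 63.6
gripper_force: 1.4
```

Run:
```python
from h import *
print({k:np.round(v,1) for k,v in state().items() if k in('force','ee_pos')})
shafts()
f=frame('top');g=frame('side')
a=cv2.resize(f['img'][290:350,380:430],None,fx=7,fy=7,interpolation=3);b=cv2.resize(g['img'][300:360,160:260],None,fx=4.2,fy=4.2,interpolation=3)[:420]
w=np.zeros((420,800,3),np.uint8);w[:420,:350]=a;w[:b.shape[0],360:780]=b[:,:420];cv2.imwrite('pics/c1.png',w[:,:,::-1])
```

```text
{'ee_pos': array([450.4, -72.9,  28.1]), 'force': array([-0.6, -0.2,  2.7])}
shaft [457.8 195.3] yaw -0.2
  key(+ = toward +y) 47 depth 61 -90:7 -80:7 -70:9 -60:15 -50:13 -40:7 -30:-0 -20:-4 -10:4 0:9 10:5 20:3 30:-19 40:-69 50:-55 60:-31 70:-17
  key(+ = toward +y) -76 depth 36 -110:-31 -100:-34 -90:-39 -80:-44 -70:-43 -60:-41 -50:-39 -40:-32 -30:-24 -20:-12 -10:-2 0:6 10:9
shaft [457.3  76.9] yaw -13.6
  key(+ = toward +y) -37 depth 125 -80:10 -70:-0 -60:-34 -50:-89 -40:-126 -30:-129 -20:-74 -10:5 0:7 10:2 20:-10 30:-9 40:10 50:15 60:17 70:16
  key(+ = toward +y) -49 depth 112 -110:-25 -100:-32 -90:-41 -80:-51 -70:-71 -60:-103 -50:-120 -40:-104 -30:-79 -20:-58 -10:-42 0:-27 10:-18
shaft [ 441.7 -227. ] yaw 3.4
  key(+ = toward +y) -4 depth 106 -70:30 -60:29 -50:27 -40:11 -30:-20 -20:-77 -10:-114 0:-102 10:-85 20:-30 30:4 40:13 50:21 60:19 70:13 80:7 90:3
  key(+ = toward +y) -12 depth 82 -110:3 -100:2 -90:3 -80:-1 -70:-8 -60:-4 -50:3 -40:7 -30:-22 -20:-87 -10:-88 0:-46 10:-18 20:-7
```

View pics/c1.png

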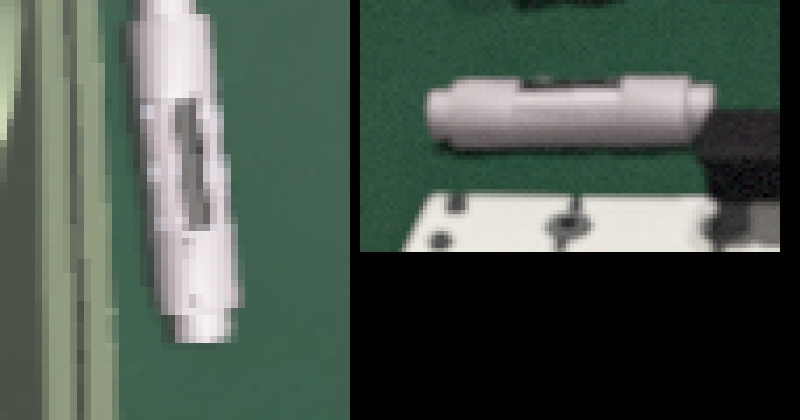

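move_arm --plan '[{"x":0,"y":0,"z":0.5,"rx":0,"ry":0,"rz":0},{"x":0,"y":0,"z":0,"rx":0,"ry":0,"rz":0},{"x":4,"y":0,"z":0,"rx":0,"ry":0,"rz":0},{"x":5,"y":0,"z":0,"rx":0,"ry":0,"rz":0},{"x":5,"y":0,"z":0,"rx":0,"ry":0,"rz":0},{"x":5,"y":0,"z":0,"rx":0,"ry":0,"rz":0},{"x":5,"y":0,"z":0,"rx":0,"ry":0,"rz":0},{"x":5,"y":0,"z":0,"rx":0,"ry":0,"rz":0},{"x":5,"y":0,"z":0,"rx":0,"ry":0,"rz":0},{"x":4,"y":0,"z":0,"rx":0,"ry":0,"rz":0}]'

```text
time_s: 10.75
ee_pos: [441.6, -35.7, 28.0]
ee_rot: [179.9, 0.0, 103.7]
force: [-1.3, -2.0, 9.2]
gripper_width: 64.1
gripper_force: 4.7
```

move_arm --plan '[{"x":0,"y":0,"z":0,"rx":0,"ry":0,"rz":0},{"x":0,"y":0,"z":0,"rx":0,"ry":0,"rz":0}]'

```text
time_s: 10.95
ee_pos: [441.6, -35.7, 28.0]
ee_rot: [179.9, 0.0, 103.7]
force: [-1.0, 0.4, 9.6]
gripper_width: 63.8
gripper_force: 4.8
```

move_arm --plan '[{"x":0,"y":0,"z":-3,"rx":0,"ry":0,"rz":0},{"x":0,"y":0,"z":-10,"rx":0,"ry":0,"rz":0},{"x":0,"y":0,"z":-30,"rx":0,"ry":0,"rz":0},{"x":0,"y":0,"z":-30,"rx":0,"ry":0,"rz":0},{"x":0,"y":0,"z":0,"rx":0,"ry":0,"rz":0}]'

```text
time_s: 11.45
ee_pos: [443.8, -36.1, 103.7]
ee_rot: [179.6, 0.2, 103.6]
force: [0.3, 0.2, -0.4]
gripper_width: 63.6
gripper_force: 0.0
```

move_arm --plan '[{"x":0,"y":0,"z":0,"rx":0,"ry":0,"rz":0.119},{"x":0,"y":0,"z":0,"rx":0,"ry":0,"rz":0.119},{"x":0,"y":0,"z":0,"rx":0,"ry":0,"rz":0.119},{"x":0,"y":0,"z":0,"rx":0,"ry":0,"rz":0.12},{"x":36,"y":-4,"z":0,"rx":0,"ry":0,"rz":0},{"x":36,"y":-4,"z":0,"rx":0,"ry":0,"rz":0},{"x":36.3,"y":-3.2,"z":0,"rx":0,"ry":0,"rz":0},{"x":0,"y":0,"z":30,"rx":0,"ry":0,"rz":0},{"x":0,"y":0,"z":30,"rx":0,"ry":0,"rz":0},{"x":0,"y":0,"z":8,"rx":0,"ry":0,"rz":0}]'

```text
time_s: 12.45
ee_pos: [453.0, 72.1, 29.4]
ee_rot: [-179.6, 0.1, 76.4]
force: [-0.8, -0.6, -0.2]
gripper_width: 63.9
gripper_force: 0.0
```

move_arm --plan '[{"x":0,"y":0,"z":0,"rx":0,"ry":0,"rz":0},{"x":0,"y":0,"z":2,"rx":0,"ry":0,"rz":0},{"x":0,"y":0,"z":1,"rx":0,"ry":0,"rz":0},{"x":0,"y":0,"z":1,"rx":0,"ry":0,"rz":0},{"x":0,"y":0,"z":0.7,"rx":0,"ry":0,"rz":0},{"x":0,"y":0,"z":0,"rx":0,"ry":0,"rz":0}]'

```text
time_s: 13.05
ee_pos: [456.4, 72.1, 28.1]
ee_rot: [179.9, -0.0, 76.3]
force: [0.3, -1.0, 3.6]
gripper_width: 63.6
gripper_force: 1.9
```

move_arm --plan '[{"x":3,"y":0,"z":0.2,"rx":0,"ry":0,"rz":0},{"x":4,"y":0,"z":0,"rx":0,"ry":0,"rz":0},{"x":4,"y":0,"z":0,"rx":0,"ry":0,"rz":0},{"x":4,"y":0,"z":0,"rx":0,"ry":0,"rz":0},{"x":4,"y":0,"z":0,"rx":0,"ry":0,"rz":0},{"x":2,"y":0,"z":0,"rx":0,"ry":0,"rz":0},{"x":0,"y":0,"z":0,"rx":0,"ry":0,"rz":0},{"x":0,"y":0,"z":0,"rx":0,"ry":0,"rz":0}]'

```text
time_s: 13.85
ee_pos: [461.5, 92.9, 28.1]
ee_rot: [179.9, -0.0, 76.3]
force: [-0.4, 0.5, 6.5]
gripper_width: 63.9
gripper_force: 3.3
```

move_arm --plan '[{"x":0,"y":0,"z":-3,"rx":0,"ry":0,"rz":0},{"x":0,"y":0,"z":-10,"rx":0,"ry":0,"rz":0},{"x":0,"y":0,"z":-30,"rx":0,"ry":0,"rz":0},{"x":0,"y":0,"z":-30,"rx":0,"ry":0,"rz":0},{"x":0,"y":0,"z":0,"rx":0,"ry":0,"rz":0}]'

```text
time_s: 14.35
ee_pos: [463.6, 93.0, 104.2]
ee_rot: [179.5, -0.2, 76.3]
force: [-0.0, -0.5, 0.3]
gripper_width: 64.2
gripper_force: 0.0
```

Run:
```python
from h import *
np.set_printoptions(precision=0,suppress=True)
f=frame('top')
vv,uu=np.mgrid[180:285:6,180:250:6]
P=cloud(f,np.c_[uu.ravel(),vv.ravel()]); P=P[P[:,2]>25]; print(P[np.argsort(P[:,0])])
shafts()
```

```text
[[482. 101. 474.]
 [482. 110. 471.]
 [482. 145. 473.]
 [482. 119. 471.]
 [482. 128. 469.]
 [483. 139. 457.]
 [492. 102. 466.]
 [492. 111. 461.]
 [492. 120. 461.]
 [492. 148. 459.]
 [493. 130. 455.]
 [493. 141. 449.]
 [544. 208.  53.]
 [544. 194.  52.]
 [544. 223.  53.]
 [545. 183.  35.]
 [552. 206. 211.]
 [553. 196. 203.]
 [557. 180.  54.]
 [558. 222.  55.]
 [558. 194.  53.]
 [558. 209.  52.]
 [559. 200. 244.]
 [560. 169.  32.]
 [562. 196. 129.]
 [564. 194. 212.]
 [565. 183. 206.]
 [572. 194.  56.]
 [572. 180.  54.]
 [574. 168.  38.]
 [577. 183. 208.]
 [578. 209. 201.]
 [578. 197. 199.]
 [586. 195.  51.]
 [586. 181.  50.]
 [599. 307.  63.]
 [602. 221. 204.]
 [629. 236. 199.]
 [641. 236. 202.]
 [666. 249. 203.]
 [675. 244. 168.]
 [683. 265. 190.]
 [684. 253. 186.]
 [690. 260. 211.]
 [695. 251. 141.]
 [695. 252. 192.]
 [709. 266. 190.]
 [711. 281. 182.]
 [719. 262. 154.]]
shaft [444. -44.] yaw 12.7
  key(+ = toward +y) 6 depth 123 -70:14 -60:19 -50:23 -40:15 -30:7 -20:-7 -10:-110 0:-129 10:-122 20:-112 30:-33 40:13 50:20 60:41 70:45 80:32
  key(+ = toward +y) -3 depth 39 -110:2 -100:1 -90:2 -80:1 -70:-6 -60:-12 -50:-3 -40:2 -30:-5 -20:-26 -10:-46 0:-44 10:-35
shaft [ 442. -227.] yaw 3.2
  key(+ = toward +y) -5 depth 107 -70:30 -60:30 -50:27 -40:10 -30:-22 -20:-80 -10:-115 0:-103 10:-85 20:-30 30:5 40:14 50:21 60:19 70:13 80:6 90:2
  key(+ = toward +y) -12 depth 81 -110:3 -100:2 -90:3 -80:-1 -70:-8 -60:-4 -50:4 -40:6 -30:-24 -20:-86 -10:-86 0:-44 10:-18 20:-6
```

move_arm --plan '[{"x":0,"y":0,"z":0,"rx":0,"ry":0,"rz":0.148},{"x":0,"y":0,"z":0,"rx":0,"ry":0,"rz":0.148},{"x":0,"y":0,"z":0,"rx":0,"ry":0,"rz":0.148},{"x":0,"y":0,"z":0,"rx":0,"ry":0,"rz":0.148},{"x":0,"y":0,"z":0,"rx":0,"ry":0,"rz":0.148},{"x":0,"y":0,"z":0,"rx":0,"ry":0,"rz":0.148},{"x":0,"y":0,"z":0,"rx":0,"ry":0,"rz":0.148},{"x":0,"y":0,"z":0,"rx":0,"ry":0,"rz":0.148},{"x":0,"y":0,"z":0,"rx":0,"ry":0,"rz":0.148}]' --grip 0

```text
time_s: 15.45
ee_pos: [459.8, 92.3, 98.9]
ee_rot: [180.0, 0.2, -0.4]
force: [0.5, -0.1, -0.2]
gripper_width: 0.3
gripper_force: 0.0
```

move_arm --plan '[{"x":-20,"y":-35,"z":0,"rx":0,"ry":0,"rz":0},{"x":-20,"y":-35,"z":0,"rx":0,"ry":0,"rz":0},{"x":0,"y":-38.5,"z":0,"rx":0,"ry":0,"rz":0},{"x":0,"y":0,"z":30,"rx":0,"ry":0,"rz":0},{"x":0,"y":0,"z":30,"rx":0,"ry":0,"rz":0},{"x":0,"y":0,"z":8,"rx":0,"ry":0,"rz":0},{"x":0,"y":0,"z":0,"rx":0,"ry":0,"rz":0},{"x":0,"y":0,"z":0,"rx":0,"ry":0,"rz":0}]'

```text
time_s: 16.25
ee_pos: [421.3, 201.0, 32.6]
ee_rot: [-180.0, -0.0, -0.0]
force: [1.2, 0.0, 0.8]
gripper_width: 0.3
gripper_force: 0.0
```

move_arm --plan '[{"x":0,"y":0,"z":2,"rx":0,"ry":0,"rz":0},{"x":0,"y":0,"z":1,"rx":0,"ry":0,"rz":0},{"x":0,"y":0,"z":1,"rx":0,"ry":0,"rz":0},{"x":0,"y":0,"z":0.5,"rx":0,"ry":0,"rz":0},{"x":0,"y":0,"z":0,"rx":0,"ry":0,"rz":0}]'

```text
time_s: 16.75
ee_pos: [421.1, 201.1, 28.1]
ee_rot: [-180.0, -0.0, -0.0]
force: [0.1, -0.2, 2.9]
gripper_width: 0.7
gripper_force: 1.3
```

move_arm --plan '[{"x":0,"y":1,"z":0.4,"rx":0,"ry":0,"rz":0},{"x":0,"y":3,"z":0,"rx":0,"ry":0,"rz":0},{"x":0,"y":3.5,"z":0,"rx":0,"ry":0,"rz":0},{"x":0,"y":3.5,"z":0,"rx":0,"ry":0,"rz":0},{"x":0,"y":3.5,"z":0,"rx":0,"ry":0,"rz":0},{"x":0,"y":3.5,"z":0,"rx":0,"ry":0,"rz":0},{"x":0,"y":3.5,"z":0,"rx":0,"ry":0,"rz":0},{"x":0,"y":3.5,"z":0,"rx":0,"ry":0,"rz":0},{"x":0,"y":0,"z":0,"rx":0,"ry":0,"rz":0},{"x":0,"y":0,"z":0,"rx":0,"ry":0,"rz":0}]'

```text
time_s: 17.75
ee_pos: [421.0, 176.0, 28.0]
ee_rot: [-180.0, -0.0, -0.0]
force: [-1.3, -0.3, 7.8]
gripper_width: 0.3
gripper_force: 3.7
```

move_arm --plan '[{"x":0,"y":0,"z":-3,"rx":0,"ry":0,"rz":0},{"x":0,"y":0,"z":-30,"rx":0,"ry":0,"rz":0},{"x":0,"y":0,"z":-40,"rx":0,"ry":0,"rz":0},{"x":0,"y":45,"z":0,"rx":0,"ry":0,"rz":0},{"x":0,"y":45,"z":0,"rx":0,"ry":0,"rz":0},{"x":0,"y":45,"z":0,"rx":0,"ry":0,"rz":0},{"x":0,"y":45,"z":0,"rx":0,"ry":0,"rz":0},{"x":0,"y":45,"z":0,"rx":0,"ry":0,"rz":0},{"x":0,"y":45,"z":0,"rx":0,"ry":0,"rz":0},{"x":0,"y":0,"z":0,"rx":0,"ry":0,"rz":0}]' --grip 0.6

```text
time_s: 18.75
ee_pos: [421.0, -98.3, 100.5]
ee_rot: [179.9, -0.1, -0.4]
force: [-0.5, 0.6, -0.3]
gripper_width: 54.6
gripper_force: 0.0
```

Run:
```python
from h import *
np.set_printoptions(precision=1,suppress=True)
print(state()['ee_pos']);shafts()
f=frame('top'); 
P=cloud(f,pix(masks_of('top','fixture')[0]['pixels']));np.save('fx.npy',P)
a=cv2.resize(f['img'][195:270,280:420],None,fx=5.7,fy=5.7,interpolation=3); cv2.imwrite('pics/fx.png',a[:,:,::-1])
# occupancy along rotated axes
th=np.radians(-4.4);R=np.array([[np.cos(th),np.sin(th)],[-np.sin(th),np.cos(th)]])
q=(P[:,:2]-[630,-92.5])@R.T
for lo,hi in[(3,20),(33,47),(50,62)]:
    m=(P[:,2]>lo)&(P[:,2]<hi); print(lo,hi,np.histogram(q[m,0],np.arange(-75,86,5))[0])
    print('  y',np.histogram(q[m,1],np.arange(-160,161,10))[0])
```

```text
[421.  -98.3 100.5]
shaft [456.1 182.6] yaw -0.5
  key(+ = toward +y) 1 depth 100 -90:18 -80:19 -70:21 -60:28 -50:23 -40:9 -30:-2 -20:-42 -10:-107 0:-107 10:-105 20:-58 30:2 40:23 50:33 60:38 70:42
  key(+ = toward +y) -11 depth 48 -110:1 -100:-0 -90:-1 -80:-2 -70:-5 -60:-4 -50:-2 -40:-6 -30:-27 -20:-47 -10:-56 0:-42 10:-34
shaft [459.6  87. ] yaw -13.7
  key(+ = toward +y) 6 depth 138 -80:16 -70:16 -60:13 -50:16 -40:11 -30:2 -20:-18 -10:-113 0:-146 10:-140 20:-116 30:-39 40:15 50:23 60:30 70:30
  key(+ = toward +y) -7 depth 41 -110:0 -100:1 -90:2 -80:-0 -70:-4 -60:-3 -50:3 -40:-0 -30:-15 -20:-40 -10:-49 0:-41 10:-31
3 20 [  0   0   0   0 218 251  68  53   9 126 180 197 187 183 180 185 184 178
 184 192 175   1  23  63 171 244 178  62  57  38   6   0]
  y [ 15  84  92  83  84 125 134 129 124 121 126 127 131 127 130 130 126 128
 132 126 127 126 128 132 133 134 132  99  90  88  90  40]
33 47 [  0   0   0   0   0  54 140 170 120  39  14  14  14  17  18  11  17  18
  19  59 115 145 119  37   0   8 113   0   0   0   0   0]
  y [ 0 81 37 25 49 61 49  5 28 56 54 56 31  8 43 53 56 59 16 19 54 55 57 35
  6 36 51 39 28 36 78  0]
50 62 [  0   0   0   0   0   0   0   2  10   5   0   2   0   0   0   0   0   0
   0   5  11   0   0   0   0   7 180 184  45   0   0   0]
  y [ 0  6  1  8  7 17 18 20 17 17 18 23 17 15 16 22 19 18 18 19 18 18 19 21
 18 17 18 10  8  6  2  0]
```

View pics/fx.png

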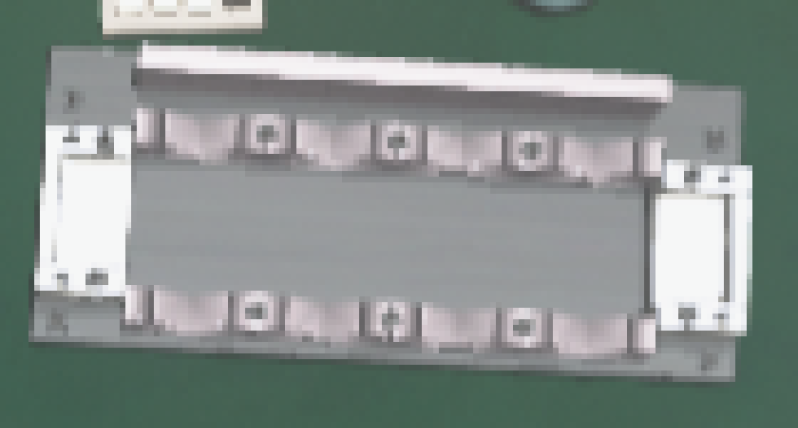

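Run:
```python
from h import *
np.set_printoptions(precision=2,suppress=True)
P=np.load('fx.npy'); th=np.radians(-4.4);R=np.array([[np.cos(th),np.sin(th)],[-np.sin(th),np.cos(th)]])
q=(P[:,:2]-[630,-92.5])@R.T
b=q[(P[:,2]>53)&(q[:,0]>50)]
for s in(1,2):
    k=np.polyfit(b[:,1],b[:,0],1); e=b[:,0]-np.polyval(k,b[:,1]); b=b[abs(e)<6]
print('bar slope deg',np.degrees(k[0]),'x range',np.percentile(e,[2,50,98])+k[1],'y',np.percentile(b[:,1],[1,99]))
for lo,hi in((-60,-20),(15,50)):
    m=(P[:,2]>33)&(P[:,2]<47)&(q[:,0]>lo)&(q[:,0]<hi)&(abs(q[:,1])<110); b=q[m]; k=np.polyfit(b[:,1],b[:,0],1); print('rail',np.degrees(k[0]),np.percentile(b[:,0],[3,50,97]))
    m=(P[:,2]>38)&(P[:,2]<47)&(q[:,0]>lo)&(q[:,0]<hi); t=np.sort(q[m,1]); print(np.histogram(t,np.arange(-112,113,4))[0])
m=(P[:,2]>40)&(P[:,2]<55)&(abs(q[:,1])>135);print('outer walls',[np.percentile(q[m&(s*q[:,1]>0),1],[2,50,98]) for s in(-1,1)], [np.percentile(q[m&(s*q[:,1]>0),0],[2,50,98]) for s in(-1,1)])
m=(P[:,2]>4)&(P[:,2]<20);print('base',cv2.minAreaRect(q[m].astype(np.float32)),np.percentile(q[m],[1,99],0))
```

```text
bar slope deg -0.612260395892924 x range [55.82 60.82 65.99] y [-107.6   110.47]
rail -0.6933840734554673 [-46.44 -39.64 -32.13]
[ 6  9  8  4  3  0  0  0  0  0  6 10  7 10  6  9 10  9  1  0  0  0  0  0
  1  7  9  5  9  6  7  9  1  0  0  0  0  1  6  7 10 10  6  7  9  6  1  1
  0  0  0  1  5  9  8  5]
rail -0.29880093341178926 [27.47 34.2  41.52]
[ 6  9  2  9  1  0  0  0  0  0  3  9  8  6 10  9  4  8  4  0  0  0  0  0
  4  5 12  9  6  8  8  7  2  0  0  0  0  0  4  6  8  8  4  9  9  4  2  0
  0  0  0  0  6  5  5  9]
outer walls [array([-148.9 , -143.55, -135.5 ]), array([136.54, 144.91, 149.58])] [array([-34.6 ,  -0.28,  31.16]), array([-37.93,  -7.4 ,  27.68])]
base ((10.374626159667969, 0.0626068115234375), (128.4568328857422, 305.7048034667969), 0.6821990013122559) [[ -53.38 -147.48]
 [  70.62  150.37]]
```

move_arm --plan '[{"x":0,"y":0,"z":0,"rx":0,"ry":0,"rz":-0.115},{"x":0,"y":0,"z":0,"rx":0,"ry":0,"rz":-0.115},{"x":17,"y":-22,"z":0,"rx":0,"ry":0,"rz":0},{"x":16.8,"y":-21.5,"z":0,"rx":0,"ry":0,"rz":0},{"x":0,"y":0,"z":30,"rx":0,"ry":0,"rz":0},{"x":0,"y":0,"z":15,"rx":0,"ry":0,"rz":0},{"x":0,"y":0,"z":0,"rx":0,"ry":0,"rz":0},{"x":0,"y":0,"z":0,"rx":0,"ry":0,"rz":0},{"x":0,"y":0,"z":0,"rx":0,"ry":0,"rz":0}]'

```text
time_s: 19.9
ee_pos: [444.6, -43.5, 56.2]
ee_rot: [180.0, -0.1, 13.2]
force: [-0.3, -0.6, 0.0]
gripper_width: 54.6
gripper_force: 0.0
```

Run:
```python
from h import *
s=state();print(s['ee_pos'].round(1),s['ee_rot'].round(1))
r=shafts()
```

```text
[444.6 -43.5  56.2] [ 1.80e+02 -1.00e-01  1.32e+01]
shaft [458.6 182.7] yaw -0.3
  key(+ = toward +y) 0 depth 99 -90:17 -80:18 -70:20 -60:26 -50:22 -40:7 -30:-5 -20:-50 -10:-107 0:-106 10:-103 20:-58 30:3 40:22 50:31 60:34 70:38
  key(+ = toward +y) -6 depth 3 -110:8 -100:9 -90:9 -80:11 -70:17 -60:34 -50:53 -40:56 -30:37 -20:9 -10:-11 0:-9 10:-8
shaft [ 441.4 -227. ] yaw 3.3
  key(+ = toward +y) -4 depth 106 -70:30 -60:29 -50:27 -40:11 -30:-20 -20:-78 -10:-114 0:-103 10:-85 20:-30 30:4 40:13 50:20 60:19 70:13 80:7 90:3
  key(+ = toward +y) -12 depth 82 -110:3 -100:2 -90:4 -80:-1 -70:-8 -60:-5 -50:4 -40:7 -30:-24 -20:-87 -10:-87 0:-46 10:-19 20:-7
```

move_arm --plan '[{"x":0,"y":0,"z":25,"rx":0,"ry":0,"rz":0},{"x":0,"y":0,"z":20,"rx":0,"ry":0,"rz":0},{"x":0,"y":0,"z":8,"rx":0,"ry":0,"rz":0},{"x":0,"y":0,"z":0,"rx":0,"ry":0,"rz":0}]'

```text
time_s: 20.45
ee_pos: [443.3, -44.0, 1.9]
ee_rot: [-180.0, 0.1, 13.2]
force: [-0.3, -0.6, 0.3]
gripper_width: 54.7
gripper_force: 0.0
```

move_arm --plan '[{"x":0,"y":0,"z":0,"rx":0,"ry":0,"rz":0},{"x":0,"y":0,"z":0,"rx":0,"ry":0,"rz":0},{"x":0,"y":0,"z":0,"rx":0,"ry":0,"rz":0},{"x":0,"y":0,"z":0,"rx":0,"ry":0,"rz":0},{"x":0,"y":0,"z":0,"rx":0,"ry":0,"rz":0},{"x":0,"y":0,"z":0,"rx":0,"ry":0,"rz":0}]' --grip 0 --squeeze 30

```text
time_s: 21.05
ee_pos: [444.2, -44.0, 2.9]
ee_rot: [180.0, -0.1, 13.2]
force: [-1.0, -0.6, 5.6]
gripper_width: 27.1
gripper_force: 30.0
```

move_arm --plan '[{"x":0,"y":0,"z":-10,"rx":0,"ry":0,"rz":0},{"x":0,"y":0,"z":-30,"rx":0,"ry":0,"rz":0},{"x":0,"y":0,"z":-40,"rx":0,"ry":0,"rz":0},{"x":0,"y":0,"z":-17,"rx":0,"ry":0,"rz":0.1},{"x":0,"y":0,"z":0,"rx":0,"ry":0,"rz":0.1},{"x":0,"y":0,"z":0,"rx":0,"ry":0,"rz":0.098}]'

```text
time_s: 21.65
ee_pos: [443.3, -43.8, 100.0]
ee_rot: [180.0, -0.0, -4.1]
force: [-0.0, -0.7, -4.4]
gripper_width: 27.3
gripper_force: 30.0
```

move_arm --plan '[{"x":25,"y":9,"z":0,"rx":0,"ry":0,"rz":0},{"x":30,"y":11,"z":0,"rx":0,"ry":0,"rz":0},{"x":30,"y":11,"z":0,"rx":0,"ry":0,"rz":0},{"x":30,"y":11,"z":0,"rx":0,"ry":0,"rz":0},{"x":30,"y":11,"z":0,"rx":0,"ry":0,"rz":0},{"x":28.6,"y":9.9,"z":0,"rx":0,"ry":0,"rz":0},{"x":0,"y":0,"z":20,"rx":0,"ry":0,"rz":0},{"x":0,"y":0,"z":20,"rx":0,"ry":0,"rz":0},{"x":0,"y":0,"z":10,"rx":0,"ry":0,"rz":0},{"x":0,"y":0,"z":0,"rx":0,"ry":0,"rz":0}]'

```text
time_s: 22.65
ee_pos: [610.7, -118.0, 47.3]
ee_rot: [-180.0, 0.3, -3.9]
force: [0.2, -0.3, -2.9]
gripper_width: 27.2
gripper_force: 30.0
```

Run:
```python
from h import *
s=state();print(s['ee_pos'].round(1),s['ee_rot'].round(1),s['gripper_width'],s['force'])
f=frame('side');g=frame('top')
a=cv2.resize(f['img'][240:350,250:390],None,fx=4,fy=4,interpolation=3)
b=cv2.resize(g['img'][195:275,285:425],None,fx=2.4,fy=2.4,interpolation=3)
w=np.zeros((560,800,3),np.uint8);w[:a.shape[0],:a.shape[1]]=a;b=b[:,:240];w[:b.shape[0],560:560+b.shape[1]]=b;cv2.imwrite('pics/d1.png',w[:,:,::-1])
```

```text
[ 610.7 -118.    47.3] [-180.     0.3   -3.9] 27.18296458261152 [ 0.21174261 -0.27106682 -2.92883052]
```

View pics/d1.png

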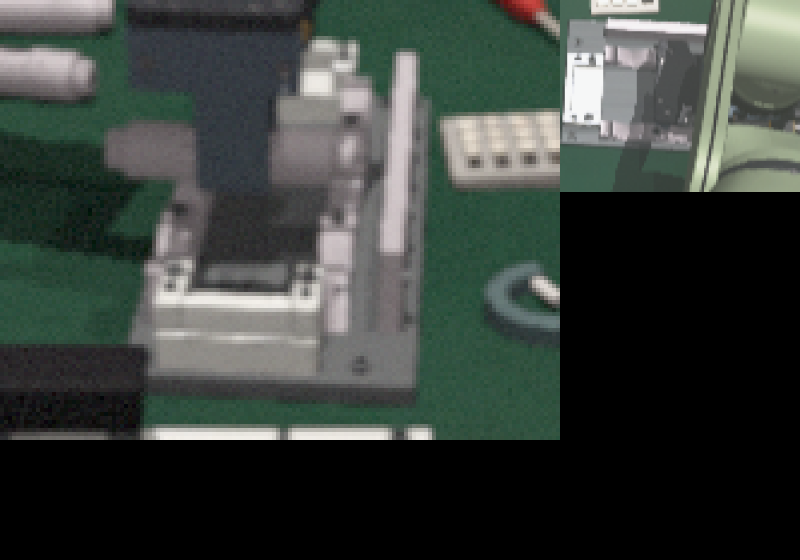

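move_arm --plan '[{"x":0,"y":0,"z":6,"rx":0,"ry":0,"rz":0},{"x":0,"y":0,"z":5,"rx":0,"ry":0,"rz":0},{"x":0,"y":0,"z":2,"rx":0,"ry":0,"rz":0},{"x":0,"y":0,"z":0,"rx":0,"ry":0,"rz":0}]'

```text
time_s: 23.15
ee_pos: [612.4, -118.5, 36.1]
ee_rot: [180.0, 0.0, -3.9]
force: [0.8, 0.6, -4.0]
gripper_width: 27.1
gripper_force: 30.0
```

move_arm --plan '[{"x":0,"y":0,"z":1,"rx":0,"ry":0,"rz":0},{"x":0,"y":0,"z":1,"rx":0,"ry":0,"rz":0},{"x":0,"y":0,"z":0,"rx":0,"ry":0,"rz":0}]'

```text
time_s: 23.45
ee_pos: [613.0, -118.8, 34.7]
ee_rot: [180.0, -0.1, -3.9]
force: [0.4, -0.8, -3.0]
gripper_width: 27.0
gripper_force: 30.0
```

move_arm --plan '[{"x":0,"y":0,"z":1,"rx":0,"ry":0,"rz":0},{"x":0,"y":0,"z":0,"rx":0,"ry":0,"rz":0}]'

```text
time_s: 23.65
ee_pos: [613.2, -119.2, 34.2]
ee_rot: [179.9, -0.1, -3.9]
force: [-1.0, -3.4, 2.1]
gripper_width: 26.9
gripper_force: 30.0
```

move_arm --plan '[{"x":0,"y":0.7,"z":0,"rx":0,"ry":0,"rz":0},{"x":2,"y":0,"z":0,"rx":0,"ry":0,"rz":0},{"x":2,"y":0,"z":0,"rx":0,"ry":0,"rz":0},{"x":2,"y":0,"z":0,"rx":0,"ry":0,"rz":0},{"x":2,"y":0,"z":0,"rx":0,"ry":0,"rz":0},{"x":0,"y":0,"z":0,"rx":0,"ry":0,"rz":0}]'

```text
time_s: 24.25
ee_pos: [618.2, -120.2, 33.6]
ee_rot: [180.0, 0.3, -3.9]
force: [-7.1, -3.3, 6.7]
gripper_width: 27.2
gripper_force: 30.0
```

move_arm --plan '[{"x":1,"y":0,"z":0,"rx":0,"ry":0,"rz":0},{"x":1,"y":0,"z":0,"rx":0,"ry":0,"rz":0},{"x":0,"y":0,"z":0,"rx":0,"ry":0,"rz":0}]'

```text
time_s: 24.55
ee_pos: [619.8, -120.3, 33.6]
ee_rot: [180.0, 0.3, -3.9]
force: [-8.7, -3.3, 7.6]
gripper_width: 26.9
gripper_force: 30.0
```

move_arm --plan '[{"x":1,"y":0,"z":0,"rx":0,"ry":0,"rz":0},{"x":1,"y":0,"z":0,"rx":0,"ry":0,"rz":0},{"x":0,"y":0,"z":0,"rx":0,"ry":0,"rz":0}]'

```text
time_s: 24.85
ee_pos: [621.9, -120.4, 33.6]
ee_rot: [180.0, 0.3, -3.9]
force: [-8.2, -3.8, 7.6]
gripper_width: 27.2
gripper_force: 30.0
```

move_arm --plan '[{"x":1,"y":0.3,"z":0,"rx":0,"ry":0,"rz":0},{"x":1,"y":0,"z":0,"rx":0,"ry":0,"rz":0},{"x":0,"y":0,"z":0,"rx":0,"ry":0,"rz":0}]'

```text
time_s: 25.15
ee_pos: [623.9, -120.6, 33.6]
ee_rot: [180.0, 0.3, -3.9]
force: [-7.4, -1.9, 8.0]
gripper_width: 26.8
gripper_force: 30.0
```

move_arm --plan '[{"x":1,"y":0,"z":0,"rx":0,"ry":0,"rz":0},{"x":1,"y":0,"z":0,"rx":0,"ry":0,"rz":0},{"x":0,"y":0,"z":0,"rx":0,"ry":0,"rz":0}]'

```text
time_s: 25.45
ee_pos: [625.8, -120.7, 33.6]
ee_rot: [180.0, 0.3, -3.9]
force: [-8.5, -2.5, 7.3]
gripper_width: 26.8
gripper_force: 30.0
```

move_arm --plan '[{"x":1,"y":0,"z":0,"rx":0,"ry":0,"rz":0},{"x":0,"y":0,"z":0,"rx":0,"ry":0,"rz":0}]'

```text
time_s: 25.65
ee_pos: [626.8, -120.8, 33.6]
ee_rot: [180.0, 0.3, -3.9]
force: [-8.1, -3.1, 7.1]
gripper_width: 27.1
gripper_force: 30.0
```

move_arm --plan '[{"x":1,"y":0.3,"z":0,"rx":0,"ry":0,"rz":0},{"x":1,"y":0,"z":0,"rx":0,"ry":0,"rz":0},{"x":0,"y":0,"z":0,"rx":0,"ry":0,"rz":0}]'

```text
time_s: 25.95
ee_pos: [627.2, -120.8, 33.6]
ee_rot: [-180.0, 0.6, -3.9]
force: [-11.9, -2.0, 9.9]
gripper_width: 27.2
gripper_force: 30.0
```

move_arm --plan '[{"x":1,"y":0,"z":0,"rx":0,"ry":0,"rz":0},{"x":1,"y":0,"z":0,"rx":0,"ry":0,"rz":0},{"x":0,"y":0,"z":0,"rx":0,"ry":0,"rz":0}]'

```text
time_s: 26.25
ee_pos: [627.2, -120.8, 33.5]
ee_rot: [-180.0, 0.8, -3.9]
force: [-14.9, -1.2, 13.3]
gripper_width: 27.2
gripper_force: 30.0
```

move_arm --plan '[{"x":1,"y":0,"z":0,"rx":0,"ry":0,"rz":0},{"x":0,"y":0,"z":0,"rx":0,"ry":0,"rz":0}]'

```text
time_s: 26.45
ee_pos: [627.2, -120.8, 33.5]
ee_rot: [-180.0, 0.9, -3.9]
force: [-17.6, -0.9, 13.8]
gripper_width: 26.9
gripper_force: 30.0
```

move_arm --plan '[{"x":-3,"y":0,"z":-0.5,"rx":0,"ry":0,"rz":0},{"x":0,"y":0,"z":0,"rx":0,"ry":0,"rz":0}]'

```text
time_s: 26.65
ee_pos: [627.2, -120.8, 33.5]
ee_rot: [-180.0, 0.5, -3.9]
force: [-9.0, -1.5, 6.9]
gripper_width: 27.4
gripper_force: 30.0
```

move_arm --plan '[{"x":0,"y":0,"z":0,"rx":0,"ry":0,"rz":0},{"x":0,"y":0,"z":0,"rx":0,"ry":0,"rz":0},{"x":0,"y":0,"z":0,"rx":0,"ry":0,"rz":0},{"x":0,"y":0,"z":-20,"rx":0,"ry":0,"rz":0},{"x":0,"y":0,"z":-40,"rx":0,"ry":0,"rz":0},{"x":-40,"y":10,"z":0,"rx":0,"ry":0,"rz":0},{"x":-48,"y":20,"z":0,"rx":0,"ry":0,"rz":0},{"x":-48,"y":20,"z":0,"rx":0,"ry":0,"rz":0},{"x":-40,"y":20,"z":0,"rx":0,"ry":0,"rz":0},{"x":0,"y":0,"z":0,"rx":0,"ry":0,"rz":0}]' --grip 0.5

```text
time_s: 27.65
ee_pos: [449.9, -177.9, 93.6]
ee_rot: [-180.0, 0.2, -4.1]
force: [0.7, 0.6, 0.0]
gripper_width: 45.3
gripper_force: 0.0
```

```bash
cat >> h.py <<'E'
def invee():
    f=frame('top'); r=[]
    for m in masks_of('top','shaft_a'):
        P=cloud(f,pix(m['pixels']))
        if len(P)<150: continue
        c,y,L,W=axisfit(P)
        v=c[0]>560
        print('shaft',c.round(1),'yaw %.1f'%np.degrees(y),'L %.0f z %.0f'%(L,np.percentile(P[:,2],95)), 'p %.2f'%m['p']); keyang(f,c,y,45 if v else 14)
    return f
E
python3 - <<'E'
from h import *
s=state();print(s['ee_pos'].round(1),s['ee_rot'].round(1))
f=invee(); save(f,'e1',(270,190,430,330),5)
E
```

```text
[ 449.9 -177.9   93.6] [-180.     0.2   -4.1]
shaft [460.1  86.7] yaw -13.9 L 117 z 29 p 0.82
  key(+ = toward +y) 7 depth 139 -80:14 -70:15 -60:13 -50:15 -40:12 -30:3 -20:-13 -10:-104 0:-147 10:-141 20:-121 30:-50 40:11 50:22 60:29 70:31
shaft [456.3 182.7] yaw -0.3 L 121 z 29 p 0.76
  key(+ = toward +y) 0 depth 100 -90:17 -80:19 -70:21 -60:29 -50:22 -40:8 -30:-4 -20:-46 -10:-107 0:-107 10:-103 20:-55 30:7 40:24 50:33 60:38 70:43
shaft [ 625.4 -119.4] yaw -3.9 L 118 z 60 p 0.62
  key(+ = toward +y) 6 depth 123 -70:5 -60:7 -50:14 -40:14 -30:6 -20:-0 -10:-110 0:-126 10:-119 20:-109 30:-18 40:15 50:19 60:27 70:14 80:-2
shaft [640.5 -70.5] yaw -26.2 L 132 z 54 p 0.34
  key(+ = toward +y) -20 depth 0 -80:-4 -70:-4 -60:-2 -50:-0 -40:-2 -30:-4 -20:-8 -10:-3 0:-0 10:1 20:2 30:6 40:8 50:10 60:11 70:11 80:12
```

View pics/e1.png

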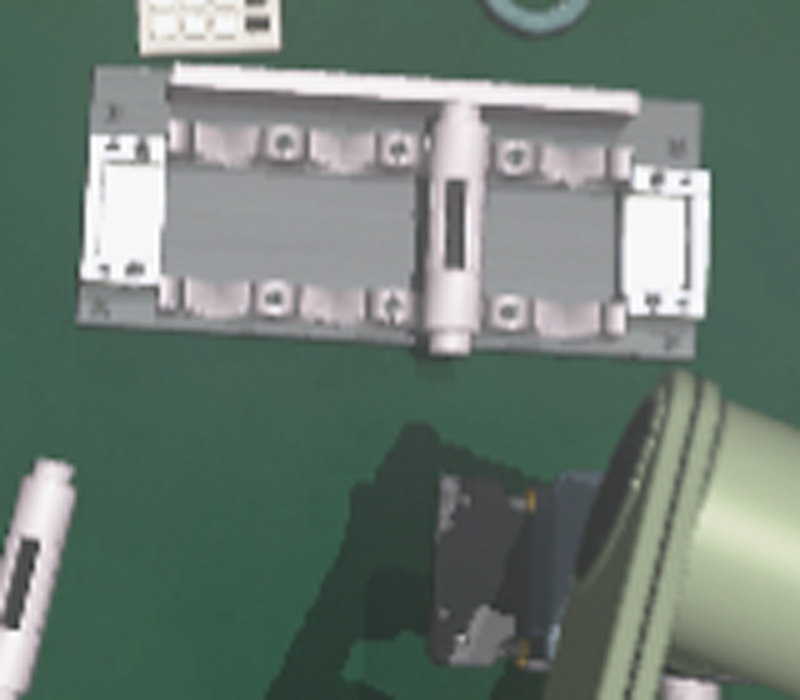

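move_arm --plan '[{"x":0,"y":0,"z":0,"rx":0,"ry":0,"rz":-0.126},{"x":-6,"y":25,"z":0,"rx":0,"ry":0,"rz":0},{"x":-5.2,"y":24.5,"z":0,"rx":0,"ry":0,"rz":0},{"x":0,"y":0,"z":30,"rx":0,"ry":0,"rz":0},{"x":0,"y":0,"z":15,"rx":0,"ry":0,"rz":0},{"x":0,"y":0,"z":0,"rx":0,"ry":0,"rz":0},{"x":0,"y":0,"z":0,"rx":0,"ry":0,"rz":0},{"x":0,"y":0,"z":0,"rx":0,"ry":0,"rz":0}]' --grip 0.6

```text
time_s: 28.55
ee_pos: [448.3, -227.9, 49.7]
ee_rot: [179.9, -0.1, 3.4]
force: [1.0, 0.0, -0.4]
gripper_width: 54.9
gripper_force: 0.0
```

move_arm --plan '[{"x":-6.5,"y":0,"z":20,"rx":0,"ry":0,"rz":0},{"x":0,"y":0,"z":20,"rx":0,"ry":0,"rz":0},{"x":0,"y":0,"z":6.8,"rx":0,"ry":0,"rz":0},{"x":0,"y":0,"z":0,"rx":0,"ry":0,"rz":0},{"x":0,"y":0,"z":0,"rx":0,"ry":0,"rz":0}]'

```text
time_s: 29.05
ee_pos: [441.2, -228.5, 3.0]
ee_rot: [179.9, -0.1, 3.3]
force: [0.3, -0.2, 0.6]
gripper_width: 54.6
gripper_force: 0.0
```

move_arm --plan '[{"x":0,"y":0,"z":0,"rx":0,"ry":0,"rz":0},{"x":0,"y":0,"z":0,"rx":0,"ry":0,"rz":0},{"x":0,"y":0,"z":0,"rx":0,"ry":0,"rz":0},{"x":0,"y":0,"z":0,"rx":0,"ry":0,"rz":0},{"x":0,"y":0,"z":0,"rx":0,"ry":0,"rz":0},{"x":0,"y":0,"z":0,"rx":0,"ry":0,"rz":0}]' --grip 0

```text
time_s: 29.65
ee_pos: [440.4, -228.4, 2.4]
ee_rot: [180.0, -0.0, 3.3]
force: [-1.0, -1.6, 2.3]
gripper_width: 27.0
gripper_force: 29.9
```

move_arm --plan '[{"x":0,"y":0,"z":-10,"rx":0,"ry":0,"rz":0},{"x":0,"y":0,"z":-30,"rx":0,"ry":0,"rz":0},{"x":0,"y":0,"z":-40,"rx":0,"ry":0,"rz":0},{"x":0,"y":0,"z":-17,"rx":0,"ry":0,"rz":0.063},{"x":0,"y":0,"z":0,"rx":0,"ry":0,"rz":0.063},{"x":28,"y":-12,"z":0,"rx":0,"ry":0,"rz":0},{"x":35,"y":-13,"z":0,"rx":0,"ry":0,"rz":0},{"x":35,"y":-13,"z":0,"rx":0,"ry":0,"rz":0},{"x":35,"y":-13,"z":0,"rx":0,"ry":0,"rz":0},{"x":35.6,"y":-13,"z":0,"rx":0,"ry":0,"rz":0}]'

```text
time_s: 30.65
ee_pos: [612.9, -174.7, 98.2]
ee_rot: [-180.0, 0.2, -3.9]
force: [0.0, -0.5, -4.9]
gripper_width: 27.2
gripper_force: 29.9
```

move_arm --plan '[{"x":0,"y":0,"z":20,"rx":0,"ry":0,"rz":0},{"x":0,"y":0,"z":20,"rx":0,"ry":0,"rz":0},{"x":0,"y":0,"z":10,"rx":0,"ry":0,"rz":0},{"x":0,"y":0,"z":7,"rx":0,"ry":0,"rz":0},{"x":0,"y":0,"z":0,"rx":-0.08,"ry":0,"rz":0},{"x":0,"y":0,"z":0,"rx":0,"ry":0,"rz":0}]'

```text
time_s: 31.25
ee_pos: [612.6, -174.3, 42.1]
ee_rot: [175.4, 0.0, -3.8]
force: [-0.6, 0.9, -4.6]
gripper_width: 27.1
gripper_force: 29.9
```

move_arm --plan '[{"x":0,"y":0,"z":3,"rx":0,"ry":0,"rz":0},{"x":0,"y":0,"z":3,"rx":0,"ry":0,"rz":0},{"x":0,"y":0,"z":1,"rx":0,"ry":0,"rz":0},{"x":0,"y":0,"z":1,"rx":0,"ry":0,"rz":0},{"x":0,"y":0,"z":0,"rx":0,"ry":0,"rz":0}]'

```text
time_s: 31.75
ee_pos: [612.6, -176.7, 33.9]
ee_rot: [175.4, 0.0, -3.9]
force: [-0.5, 0.3, -5.1]
gripper_width: 27.1
gripper_force: 29.9
```

move_arm --plan '[{"x":0,"y":0,"z":0.7,"rx":0,"ry":0,"rz":0},{"x":0,"y":0,"z":0.5,"rx":0,"ry":0,"rz":0},{"x":0,"y":0,"z":0,"rx":0,"ry":0,"rz":0}]'

```text
time_s: 32.05
ee_pos: [612.9, -176.9, 33.4]
ee_rot: [175.4, -0.0, -3.9]
force: [-0.5, -0.8, -2.4]
gripper_width: 27.2
gripper_force: 29.9
```

move_arm --plan '[{"x":2,"y":0,"z":0,"rx":0,"ry":0,"rz":0},{"x":2,"y":0,"z":0,"rx":0,"ry":0,"rz":0},{"x":1,"y":0,"z":0,"rx":0,"ry":0,"rz":0},{"x":1,"y":0,"z":0,"rx":0,"ry":0,"rz":0},{"x":0,"y":0,"z":0,"rx":0,"ry":0,"rz":0}]'

```text
time_s: 32.55
ee_pos: [618.1, -177.3, 33.2]
ee_rot: [175.4, 0.1, -3.9]
force: [-4.3, -2.9, 2.6]
gripper_width: 27.3
gripper_force: 29.9
```

move_arm --plan '[{"x":1,"y":0,"z":0,"rx":0,"ry":0,"rz":0},{"x":1,"y":0,"z":0,"rx":0,"ry":0,"rz":0},{"x":0,"y":0,"z":0,"rx":0,"ry":0,"rz":0}]'

```text
time_s: 32.85
ee_pos: [620.1, -177.4, 33.2]
ee_rot: [175.4, 0.1, -3.9]
force: [-5.4, -2.7, 1.7]
gripper_width: 27.1
gripper_force: 29.9
```

move_arm --plan '[{"x":1,"y":0,"z":0,"rx":0,"ry":0,"rz":0},{"x":1,"y":0,"z":0,"rx":0,"ry":0,"rz":0},{"x":0,"y":0,"z":0,"rx":0,"ry":0,"rz":0}]'

```text
time_s: 33.15
ee_pos: [621.2, -177.5, 33.2]
ee_rot: [175.4, 0.2, -3.9]
force: [-6.5, -2.7, 2.7]
gripper_width: 27.0
gripper_force: 29.9
```

move_arm --plan '[{"x":1,"y":0,"z":0,"rx":0,"ry":0,"rz":0},{"x":1,"y":0,"z":0,"rx":0,"ry":0,"rz":0},{"x":0,"y":0,"z":0,"rx":0,"ry":0,"rz":0}]'

```text
time_s: 33.45
ee_pos: [621.2, -177.5, 33.1]
ee_rot: [175.4, 0.4, -3.9]
force: [-9.8, -1.8, 5.5]
gripper_width: 27.1
gripper_force: 30.0
```

move_arm --plan '[{"x":1,"y":0,"z":0,"rx":0,"ry":0,"rz":0},{"x":1,"y":0,"z":0,"rx":0,"ry":0,"rz":0},{"x":0,"y":0,"z":0,"rx":0,"ry":0,"rz":0}]'

```text
time_s: 33.75
ee_pos: [621.2, -177.4, 33.1]
ee_rot: [175.4, 0.7, -3.9]
force: [-16.2, -1.7, 9.4]
gripper_width: 27.5
gripper_force: 30.0
```

move_arm --plan '[{"x":-3,"y":0,"z":-0.5,"rx":0,"ry":0,"rz":0},{"x":0,"y":0,"z":0,"rx":0,"ry":0,"rz":0}]'

```text
time_s: 33.95
ee_pos: [621.3, -177.4, 33.2]
ee_rot: [175.4, 0.3, -3.9]
force: [-7.7, -2.0, 2.4]
gripper_width: 27.0
gripper_force: 30.0
```

move_arm --plan '[{"x":0,"y":0,"z":0,"rx":0,"ry":0,"rz":0},{"x":0,"y":0,"z":0,"rx":0,"ry":0,"rz":0},{"x":0,"y":0,"z":0,"rx":0,"ry":0,"rz":0},{"x":0,"y":0,"z":-20,"rx":0,"ry":0,"rz":0},{"x":0,"y":0,"z":-40,"rx":0,"ry":0,"rz":0},{"x":0,"y":0,"z":-10,"rx":0.08,"ry":0,"rz":0}]' --grip 0.5

```text
time_s: 34.55
ee_pos: [627.4, -169.6, 107.6]
ee_rot: [-180.0, -0.5, -3.7]
force: [-0.4, -0.4, -0.1]
gripper_width: 45.8
gripper_force: 0.0
```

move_arm --plan '[{"x":-25,"y":-35,"z":0,"rx":0,"ry":0,"rz":0},{"x":-26,"y":-36,"z":0,"rx":0,"ry":0,"rz":0},{"x":-26,"y":-36,"z":0,"rx":0,"ry":0,"rz":0},{"x":-26,"y":-36,"z":0,"rx":0,"ry":0,"rz":0},{"x":-26,"y":-36,"z":0,"rx":0,"ry":0,"rz":0},{"x":-25,"y":-36,"z":0,"rx":0,"ry":0,"rz":0},{"x":-25,"y":-35,"z":0,"rx":0,"ry":0,"rz":0},{"x":0,"y":0,"z":0,"rx":0,"ry":0,"rz":0.087},{"x":0,"y":0,"z":0,"rx":0,"ry":0,"rz":0.086},{"x":0,"y":0,"z":0,"rx":0,"ry":0,"rz":0}]' --grip 0.6

```text
time_s: 35.55
ee_pos: [463.1, 90.8, 103.6]
ee_rot: [-179.9, -0.1, -13.7]
force: [-0.4, -0.0, -0.0]
gripper_width: 54.5
gripper_force: 0.0
```

Run:
```python
from h import *
s=state();print(s['ee_pos'].round(1),s['ee_rot'].round(1))
f=invee(); g=frame('side'); [print(m['p'],axisfit(cloud(g,pix(m['pixels'])))) for m in masks_of('side','shaft_a')]
```

```text
[463.1  90.8 103.6] [-1.799e+02 -1.000e-01 -1.370e+01]
shaft [ 624.8 -118.7] yaw -3.6 L 118 z 60 p 0.74
  key(+ = toward +y) 3 depth 122 -70:6 -60:10 -50:18 -40:10 -30:6 -20:-21 -10:-130 0:-123 10:-117 20:-96 30:7 40:15 50:22 60:21 70:1 80:-10
shaft [ 621.6 -175. ] yaw -4.6 L 119 z 60 p 0.74
  key(+ = toward +y) 2 depth 108 -70:14 -60:19 -50:19 -40:13 -30:9 -20:-42 -10:-107 0:-116 10:-108 20:-69 30:1 40:12 50:17 60:24 70:17 80:3 90:-7
0.92 (array([454.65909907, 171.70578119]), np.float64(0.011893225781295374), np.float64(121.13243991701493), np.float64(21.797541690468325))
0.89 (array([ 619.82850062, -182.77709273]), np.float64(-0.06101363164692666), np.float64(117.67397800492733), np.float64(23.033147222415256))
0.72 (array([ 660.45849146, -213.58589076]), np.float64(0.7775630604143532), np.float64(112.64237229694463), np.float64(30.835130671784825))
0.6 (array([ 622.68773389, -126.8950137 ]), np.float64(-0.06447296851113382), np.float64(118.84804936182579), np.float64(23.33276362222667))
0.57 (array([456.3668608 ,  78.86490244]), np.float64(-0.2245065120507169), np.float64(123.13000341609366), np.float64(24.52164551103767))
```

move_arm --plan '[{"x":-1.8,"y":5.3,"z":20,"rx":0,"ry":0,"rz":0},{"x":0,"y":0,"z":30,"rx":0,"ry":0,"rz":0},{"x":0,"y":0,"z":0,"rx":0,"ry":0,"rz":0},{"x":0,"y":0,"z":0,"rx":0,"ry":0,"rz":0},{"x":0,"y":0,"z":0,"rx":0,"ry":0,"rz":0}]'

```text
time_s: 36.25
ee_pos: [460.7, 85.4, 54.2]
ee_rot: [-180.0, -0.1, -13.8]
force: [0.3, -0.0, 0.6]
gripper_width: 54.9
gripper_force: 0.0
```

move_arm --plan '[{"x":0,"y":0,"z":25,"rx":0,"ry":0,"rz":0},{"x":0,"y":0,"z":20,"rx":0,"ry":0,"rz":0},{"x":0,"y":0,"z":5.7,"rx":0,"ry":0,"rz":0},{"x":0,"y":0,"z":0,"rx":0,"ry":0,"rz":0},{"x":0,"y":0,"z":0,"rx":0,"ry":0,"rz":0}]'

```text
time_s: 36.75
ee_pos: [460.6, 85.5, 3.5]
ee_rot: [-180.0, -0.1, -13.8]
force: [0.6, 0.9, 0.2]
gripper_width: 54.9
gripper_force: 0.0
```

move_arm --plan '[{"x":0,"y":-0.6,"z":0,"rx":0,"ry":0,"rz":0},{"x":0,"y":0,"z":0,"rx":0,"ry":0,"rz":0},{"x":0,"y":0,"z":0,"rx":0,"ry":0,"rz":0},{"x":0,"y":0,"z":0,"rx":0,"ry":0,"rz":0},{"x":0,"y":0,"z":0,"rx":0,"ry":0,"rz":0},{"x":0,"y":0,"z":0,"rx":0,"ry":0,"rz":0},{"x":0,"y":0,"z":0,"rx":0,"ry":0,"rz":0}]' --grip 0

```text
time_s: 37.45
ee_pos: [459.8, 85.8, 2.7]
ee_rot: [180.0, -0.0, -13.8]
force: [-1.0, -0.7, 6.2]
gripper_width: 27.0
gripper_force: 30.0
```

move_arm --plan '[{"x":0,"y":0,"z":-10,"rx":0,"ry":0,"rz":0},{"x":0,"y":0,"z":-30,"rx":0,"ry":0,"rz":0},{"x":0,"y":0,"z":-40,"rx":0,"ry":0,"rz":0},{"x":0,"y":0,"z":-17,"rx":0,"ry":0,"rz":-0.087},{"x":0,"y":0,"z":0,"rx":0,"ry":0,"rz":-0.086},{"x":32,"y":27,"z":0,"rx":0,"ry":0,"rz":0},{"x":34,"y":28,"z":0,"rx":0,"ry":0,"rz":0},{"x":34,"y":28,"z":0,"rx":0,"ry":0,"rz":0},{"x":34,"y":28,"z":0,"rx":0,"ry":0,"rz":0},{"x":32.3,"y":28,"z":0,"rx":0,"ry":0,"rz":0}]'

```text
time_s: 38.45
ee_pos: [616.5, -65.3, 98.8]
ee_rot: [-180.0, 0.1, -3.9]
force: [0.5, 0.4, -4.8]
gripper_width: 27.1
gripper_force: 30.0
```

move_arm --plan '[{"x":0,"y":0,"z":20,"rx":0,"ry":0,"rz":0},{"x":0,"y":0,"z":20,"rx":0,"ry":0,"rz":0},{"x":0,"y":0,"z":10,"rx":0,"ry":0,"rz":0},{"x":0,"y":0,"z":7,"rx":0,"ry":0,"rz":0},{"x":0,"y":0,"z":0,"rx":0,"ry":0,"rz":0},{"x":0,"y":0,"z":0,"rx":0,"ry":0,"rz":0}]'

```text
time_s: 39.05
ee_pos: [616.5, -63.9, 43.1]
ee_rot: [180.0, -0.1, -3.9]
force: [0.6, -0.4, -4.2]
gripper_width: 27.3
gripper_force: 30.0
```

move_arm --plan '[{"x":0,"y":0,"z":4,"rx":0,"ry":0,"rz":0},{"x":0,"y":0,"z":3,"rx":0,"ry":0,"rz":0},{"x":0,"y":0,"z":1.5,"rx":0,"ry":0,"rz":0},{"x":0,"y":0,"z":1,"rx":0,"ry":0,"rz":0},{"x":0,"y":0,"z":0.5,"rx":0,"ry":0,"rz":0},{"x":0,"y":0,"z":0,"rx":0,"ry":0,"rz":0}]'

```text
time_s: 39.65
ee_pos: [616.1, -64.0, 33.4]
ee_rot: [-180.0, -0.0, -3.9]
force: [-3.2, 1.5, 4.7]
gripper_width: 27.2
gripper_force: 30.0
```

move_arm --plan '[{"x":2,"y":0,"z":0,"rx":0,"ry":0,"rz":0},{"x":2,"y":0,"z":0,"rx":0,"ry":0,"rz":0},{"x":1,"y":0,"z":0,"rx":0,"ry":0,"rz":0},{"x":1,"y":0,"z":0,"rx":0,"ry":0,"rz":0},{"x":0,"y":0,"z":0,"rx":0,"ry":0,"rz":0}]'

```text
time_s: 40.15
ee_pos: [618.6, -64.1, 33.3]
ee_rot: [-180.0, 0.4, -3.9]
force: [-10.6, 0.7, 10.6]
gripper_width: 27.1
gripper_force: 30.0
```

move_arm --plan '[{"x":1,"y":0,"z":0,"rx":0,"ry":0,"rz":0},{"x":1,"y":0,"z":0,"rx":0,"ry":0,"rz":0},{"x":1,"y":0,"z":0,"rx":0,"ry":0,"rz":0},{"x":0,"y":0,"z":0,"rx":0,"ry":0,"rz":0}]'

```text
time_s: 40.55
ee_pos: [621.7, -64.3, 33.3]
ee_rot: [-180.0, 0.4, -3.9]
force: [-10.2, 1.5, 10.9]
gripper_width: 26.9
gripper_force: 30.0
```

move_arm --plan '[{"x":1,"y":0,"z":0,"rx":0,"ry":0,"rz":0},{"x":1,"y":0,"z":0,"rx":0,"ry":0,"rz":0},{"x":0,"y":0,"z":0,"rx":0,"ry":0,"rz":0}]'

```text
time_s: 40.85
ee_pos: [623.7, -64.5, 33.4]
ee_rot: [-180.0, 0.4, -3.9]
force: [-10.3, 1.7, 11.2]
gripper_width: 27.3
gripper_force: 30.0
```

move_arm --plan '[{"x":1,"y":0,"z":-0.3,"rx":0,"ry":0,"rz":0},{"x":1,"y":0,"z":0,"rx":0,"ry":0,"rz":0},{"x":1,"y":0,"z":0,"rx":0,"ry":0,"rz":0},{"x":0,"y":0,"z":0,"rx":0,"ry":0,"rz":0}]'

```text
time_s: 41.25
ee_pos: [627.3, -64.7, 33.4]
ee_rot: [-180.0, 0.3, -3.9]
force: [-9.0, 0.9, 8.7]
gripper_width: 27.0
gripper_force: 30.0
```

move_arm --plan '[{"x":1,"y":0,"z":0,"rx":0,"ry":0,"rz":0},{"x":1,"y":0,"z":0,"rx":0,"ry":0,"rz":0},{"x":0,"y":0,"z":0,"rx":0,"ry":0,"rz":0}]'

```text
time_s: 41.55
ee_pos: [629.4, -64.9, 33.4]
ee_rot: [-180.0, 0.3, -3.9]
force: [-8.4, 1.6, 8.8]
gripper_width: 26.8
gripper_force: 30.0
```

move_arm --plan '[{"x":1,"y":0,"z":0,"rx":0,"ry":0,"rz":0},{"x":1,"y":0,"z":0,"rx":0,"ry":0,"rz":0},{"x":0,"y":0,"z":0,"rx":0,"ry":0,"rz":0}]'

```text
time_s: 41.85
ee_pos: [630.1, -64.9, 33.4]
ee_rot: [-180.0, 0.5, -3.9]
force: [-11.6, 1.5, 11.0]
gripper_width: 27.0
gripper_force: 30.0
```

move_arm --plan '[{"x":1,"y":0,"z":0,"rx":0,"ry":0,"rz":0},{"x":1,"y":0,"z":0,"rx":0,"ry":0,"rz":0},{"x":0,"y":0,"z":0,"rx":0,"ry":0,"rz":0}]'

```text
time_s: 42.15
ee_pos: [630.1, -64.9, 33.4]
ee_rot: [-180.0, 0.7, -3.9]
force: [-15.4, 2.2, 13.6]
gripper_width: 27.4
gripper_force: 30.0
```

move_arm --plan '[{"x":-3.5,"y":0,"z":-0.5,"rx":0,"ry":0,"rz":0},{"x":0,"y":0,"z":0,"rx":0,"ry":0,"rz":0}]'

```text
time_s: 42.35
ee_pos: [630.1, -64.9, 33.4]
ee_rot: [-180.0, 0.3, -3.9]
force: [-6.6, 1.8, 5.1]
gripper_width: 27.2
gripper_force: 30.0
```

move_arm --plan '[{"x":0,"y":0,"z":0,"rx":0,"ry":0,"rz":0},{"x":0,"y":0,"z":0,"rx":0,"ry":0,"rz":0},{"x":0,"y":0,"z":0,"rx":0,"ry":0,"rz":0},{"x":0,"y":0,"z":-20,"rx":0,"ry":0,"rz":0},{"x":0,"y":0,"z":-40,"rx":0,"ry":0,"rz":0},{"x":0,"y":0,"z":-10,"rx":0,"ry":0,"rz":-0.063}]' --grip 0.5

```text
time_s: 42.95
ee_pos: [635.7, -65.7, 107.4]
ee_rot: [179.9, -0.5, -0.2]
force: [1.0, 0.4, 0.7]
gripper_width: 45.6
gripper_force: 0.0
```

move_arm --plan '[{"x":-44,"y":0,"z":0,"rx":0,"ry":0,"rz":0},{"x":-44,"y":0,"z":0,"rx":0,"ry":0,"rz":0},{"x":-44,"y":0,"z":0,"rx":0,"ry":0,"rz":0},{"x":-41,"y":0,"z":0,"rx":0,"ry":0,"rz":0},{"x":0,"y":-41,"z":0,"rx":0,"ry":0,"rz":0},{"x":0,"y":-41,"z":0,"rx":0,"ry":0,"rz":0},{"x":0,"y":-41,"z":0,"rx":0,"ry":0,"rz":0},{"x":0,"y":-41,"z":0,"rx":0,"ry":0,"rz":0},{"x":0,"y":-41,"z":0,"rx":0,"ry":0,"rz":0},{"x":0,"y":-41,"z":0,"rx":0,"ry":0,"rz":0}]' --grip 0.6

```text
time_s: 43.95
ee_pos: [461.4, 183.5, 103.5]
ee_rot: [-180.0, -0.1, -0.3]
force: [0.8, -0.2, 0.2]
gripper_width: 54.6
gripper_force: 0.0
```

Run:
```python
from h import *
s=state();print(s['ee_pos'].round(1),s['ee_rot'].round(1))
f=invee()
```

```text
[461.4 183.5 103.5] [-1.8e+02 -1.0e-01 -3.0e-01]
shaft [628.8 -63.7] yaw -4.4 L 118 z 60 p 0.91
  key(+ = toward +y) 7 depth 130 -70:3 -60:10 -50:17 -40:13 -30:7 -20:-11 -10:-104 0:-137 10:-126 20:-113 30:-49 40:12 50:17 60:27 70:26 80:11
shaft [ 621.7 -175. ] yaw -4.1 L 119 z 60 p 0.70
  key(+ = toward +y) 2 depth 108 -70:11 -60:18 -50:20 -40:14 -30:9 -20:-41 -10:-106 0:-116 10:-109 20:-69 30:1 40:12 50:17 60:24 70:18 80:4 90:-8
```

move_arm --plan '[{"x":-4,"y":1.8,"z":20,"rx":0,"ry":0,"rz":0},{"x":0,"y":0,"z":30,"rx":0,"ry":0,"rz":0},{"x":0,"y":0,"z":0,"rx":0,"ry":0,"rz":0},{"x":0,"y":0,"z":0,"rx":0,"ry":0,"rz":0},{"x":0,"y":0,"z":0,"rx":0,"ry":0,"rz":0}]'

```text
time_s: 44.55
ee_pos: [458.1, 179.9, 54.5]
ee_rot: [-180.0, -0.1, -0.3]
force: [0.2, -0.3, 0.5]
gripper_width: 54.4
gripper_force: 0.0
```

Run:
```python
from h import *
s=state();print(s['ee_pos'].round(1),s['ee_rot'].round(1))
f=invee()
save(f,'e2',(200,190,430,350),3.4)
```

```text
[458.1 179.9  54.5] [-1.8e+02 -1.0e-01 -3.0e-01]
shaft [629.1 -63.2] yaw -4.2 L 116 z 60 p 0.79
  key(+ = toward +y) 5 depth 132 -70:7 -60:13 -50:17 -40:11 -30:6 -20:-24 -10:-120 0:-134 10:-125 20:-105 30:-30 40:14 50:20 60:29 70:17 80:1
shaft [660.2 -70.9] yaw -65.5 L 140 z 55 p 0.65
  key(+ = toward +y) -68 depth 16 -90:-19 -80:-21 -70:-24 -60:-23 -50:-18 -40:-11 -30:5 -20:29 -10:49 0:57 10:65 20:70 30:69 40:64 50:55 60:47 70:43
shaft [ 624.2 -119. ] yaw -3.6 L 115 z 60 p 0.64
  key(+ = toward +y) 4 depth 121 -70:4 -60:7 -50:15 -40:13 -30:6 -20:-6 -10:-123 0:-124 10:-117 20:-105 30:-4 40:15 50:20 60:25 70:8 80:-6
```

View pics/e2.png

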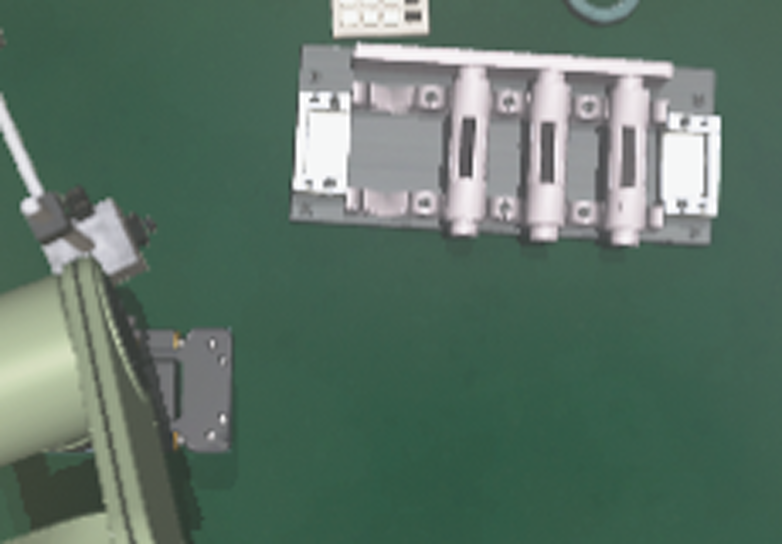

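move_arm --plan '[{"x":-1,"y":-1.8,"z":25,"rx":0,"ry":0,"rz":0},{"x":0,"y":0,"z":20,"rx":0,"ry":0,"rz":0},{"x":0,"y":0,"z":6.4,"rx":0,"ry":0,"rz":0},{"x":0,"y":0,"z":0,"rx":0,"ry":0,"rz":0},{"x":0,"y":0,"z":0,"rx":0,"ry":0,"rz":0}]'

```text
time_s: 45.15
ee_pos: [456.7, 181.9, 2.7]
ee_rot: [-180.0, -0.1, -0.3]
force: [0.4, 0.0, 0.2]
gripper_width: 55.0
gripper_force: 0.0
```

move_arm --plan '[{"x":0,"y":0,"z":0,"rx":0,"ry":0,"rz":0},{"x":0,"y":0,"z":0,"rx":0,"ry":0,"rz":0},{"x":0,"y":0,"z":0,"rx":0,"ry":0,"rz":0},{"x":0,"y":0,"z":0,"rx":0,"ry":0,"rz":0},{"x":0,"y":0,"z":0,"rx":0,"ry":0,"rz":0},{"x":0,"y":0,"z":0,"rx":0,"ry":0,"rz":0}]' --grip 0

```text
time_s: 45.75
ee_pos: [456.0, 181.8, 2.2]
ee_rot: [-180.0, -0.0, -0.3]
force: [-1.1, 1.0, 3.7]
gripper_width: 27.0
gripper_force: 30.0
```

move_arm --plan '[{"x":0,"y":0,"z":-10,"rx":0,"ry":0,"rz":0},{"x":0,"y":0,"z":-30,"rx":0,"ry":0,"rz":0},{"x":0,"y":0,"z":-40,"rx":0,"ry":0,"rz":0},{"x":0,"y":0,"z":-17,"rx":0,"ry":0,"rz":0.063},{"x":0,"y":0,"z":0,"rx":0,"ry":0,"rz":0}]'

```text
time_s: 46.25
ee_pos: [457.3, 182.1, 101.2]
ee_rot: [-179.9, -0.3, -3.9]
force: [0.0, -0.5, -5.5]
gripper_width: 27.1
gripper_force: 30.0
```

move_arm --plan '[{"x":0,"y":40,"z":0,"rx":0,"ry":0,"rz":0},{"x":0,"y":46,"z":0,"rx":0,"ry":0,"rz":0},{"x":0,"y":46,"z":0,"rx":0,"ry":0,"rz":0},{"x":0,"y":46.3,"z":0,"rx":0,"ry":0,"rz":0},{"x":34,"y":0,"z":0,"rx":0,"ry":0,"rz":0},{"x":36,"y":0,"z":0,"rx":0,"ry":0,"rz":0},{"x":36,"y":0,"z":0,"rx":0,"ry":0,"rz":0},{"x":36,"y":0,"z":0,"rx":0,"ry":0,"rz":0},{"x":36,"y":0,"z":0,"rx":0,"ry":0,"rz":0},{"x":0,"y":0,"z":0,"rx":0,"ry":0,"rz":0}]'

```text
time_s: 47.25
ee_pos: [625.1, -8.8, 96.3]
ee_rot: [180.0, -0.1, -3.9]
force: [-1.0, -0.2, -5.2]
gripper_width: 27.2
gripper_force: 30.0
```

move_arm --plan '[{"x":0,"y":0,"z":20,"rx":0,"ry":0,"rz":0},{"x":0,"y":0,"z":20,"rx":0,"ry":0,"rz":0},{"x":0,"y":0,"z":10,"rx":0,"ry":0,"rz":0},{"x":0,"y":0,"z":6,"rx":0,"ry":0,"rz":0},{"x":0,"y":0,"z":0,"rx":0,"ry":0,"rz":0},{"x":0,"y":0,"z":0,"rx":0,"ry":0,"rz":0}]'

```text
time_s: 47.85
ee_pos: [621.6, -8.3, 43.3]
ee_rot: [180.0, -0.1, -3.9]
force: [0.3, -0.2, -4.8]
gripper_width: 27.1
gripper_force: 30.0
```

Descend 10 mm and slide.

move_arm --plan '[{"x":0,"y":0,"z":4,"rx":0,"ry":0,"rz":0},{"x":0,"y":0,"z":3,"rx":0,"ry":0,"rz":0},{"x":0,"y":0,"z":1.5,"rx":0,"ry":0,"rz":0},{"x":0,"y":0,"z":1,"rx":0,"ry":0,"rz":0},{"x":0,"y":0,"z":0.5,"rx":0,"ry":0,"rz":0},{"x":0,"y":0,"z":0,"rx":0,"ry":0,"rz":0}]'

```text
time_s: 48.45
ee_pos: [621.3, -8.3, 33.0]
ee_rot: [-180.0, -0.0, -3.9]
force: [0.2, 0.4, -4.2]
gripper_width: 27.2
gripper_force: 30.0
```

move_arm --plan '[{"x":2,"y":0,"z":0,"rx":0,"ry":0,"rz":0},{"x":2,"y":0,"z":0,"rx":0,"ry":0,"rz":0},{"x":1,"y":0,"z":0,"rx":0,"ry":0,"rz":0},{"x":1,"y":0,"z":0,"rx":0,"ry":0,"rz":0},{"x":0,"y":0,"z":0,"rx":0,"ry":0,"rz":0}]'

```text
time_s: 48.95
ee_pos: [627.2, -8.6, 33.0]
ee_rot: [-180.0, 0.0, -3.9]
force: [-1.6, 1.5, -2.1]
gripper_width: 27.3
gripper_force: 30.0
```

move_arm --plan '[{"x":1,"y":0,"z":0,"rx":0,"ry":0,"rz":0},{"x":1,"y":0,"z":0,"rx":0,"ry":0,"rz":0},{"x":0,"y":0,"z":0,"rx":0,"ry":0,"rz":0}]'

```text
time_s: 49.25
ee_pos: [629.3, -8.8, 32.9]
ee_rot: [-180.0, -0.0, -3.9]
force: [-2.2, 1.7, -1.9]
gripper_width: 27.2
gripper_force: 30.0
```

move_arm --plan '[{"x":1,"y":0,"z":0,"rx":0,"ry":0,"rz":0},{"x":1,"y":0,"z":0,"rx":0,"ry":0,"rz":0},{"x":0,"y":0,"z":0,"rx":0,"ry":0,"rz":0}]'

```text
time_s: 49.55
ee_pos: [631.4, -8.9, 32.9]
ee_rot: [-180.0, -0.0, -3.9]
force: [-2.7, 2.2, -0.2]
gripper_width: 27.4
gripper_force: 30.0
```

move_arm --plan '[{"x":1,"y":0,"z":0.5,"rx":0,"ry":0,"rz":0},{"x":1,"y":0,"z":0,"rx":0,"ry":0,"rz":0},{"x":0,"y":0,"z":0,"rx":0,"ry":0,"rz":0}]'

```text
time_s: 49.85
ee_pos: [632.2, -8.9, 32.9]
ee_rot: [-180.0, 0.1, -3.9]
force: [-6.2, 2.3, 3.8]
gripper_width: 27.0
gripper_force: 30.0
```

move_arm --plan '[{"x":1,"y":0,"z":0,"rx":0,"ry":0,"rz":0},{"x":1,"y":0,"z":0,"rx":0,"ry":0,"rz":0},{"x":0,"y":0,"z":0,"rx":0,"ry":0,"rz":0}]'

```text
time_s: 50.15
ee_pos: [632.3, -9.0, 32.8]
ee_rot: [-180.0, 0.4, -3.9]
force: [-10.4, 3.4, 6.5]
gripper_width: 26.9
gripper_force: 30.0
```

move_arm --plan '[{"x":1,"y":0,"z":0,"rx":0,"ry":0,"rz":0},{"x":1,"y":0,"z":0,"rx":0,"ry":0,"rz":0},{"x":0,"y":0,"z":0,"rx":0,"ry":0,"rz":0}]'

```text
time_s: 50.45
ee_pos: [632.3, -9.0, 32.8]
ee_rot: [180.0, 0.6, -3.9]
force: [-14.0, 3.5, 10.5]
gripper_width: 27.3
gripper_force: 30.0
```

move_arm --plan '[{"x":-3.5,"y":0,"z":-0.5,"rx":0,"ry":0,"rz":0},{"x":0,"y":0,"z":0,"rx":0,"ry":0,"rz":0}]'

```text
time_s: 50.65
ee_pos: [632.3, -9.0, 32.9]
ee_rot: [-180.0, 0.2, -3.9]
force: [-6.4, 2.2, 1.8]
gripper_width: 26.8
gripper_force: 30.0
```

move_arm --plan '[{"x":0,"y":0,"z":0,"rx":0,"ry":0,"rz":0},{"x":0,"y":0,"z":0,"rx":0,"ry":0,"rz":0},{"x":0,"y":0,"z":0,"rx":0,"ry":0,"rz":0},{"x":0,"y":0,"z":-20,"rx":0,"ry":0,"rz":0},{"x":0,"y":0,"z":-45,"rx":0,"ry":0,"rz":0},{"x":0,"y":0,"z":-45,"rx":0,"ry":0,"rz":0},{"x":0,"y":0,"z":-20,"rx":0,"ry":0,"rz":0}]' --grip 0.5

```text
time_s: 51.35
ee_pos: [636.6, -9.7, 167.9]
ee_rot: [180.0, -0.5, -3.9]
force: [0.3, -0.1, 0.4]
gripper_width: 45.6
gripper_force: 0.0
```

move_arm --plan '[{"x":-40,"y":0,"z":0,"rx":0,"ry":0,"rz":0},{"x":-45,"y":0,"z":0,"rx":0,"ry":0,"rz":0},{"x":-45,"y":0,"z":0,"rx":0,"ry":0,"rz":0},{"x":-45,"y":0,"z":0,"rx":0,"ry":0,"rz":0},{"x":-45,"y":0,"z":0,"rx":0,"ry":0,"rz":0},{"x":-20,"y":0,"z":0,"rx":0,"ry":0,"rz":0},{"x":0,"y":0,"z":0,"rx":0,"ry":0,"rz":0},{"x":0,"y":0,"z":0,"rx":0,"ry":0,"rz":0}]'

```text
time_s: 52.15
ee_pos: [395.8, 7.0, 163.6]
ee_rot: [180.0, -0.2, -3.9]
force: [0.1, -0.4, 0.2]
gripper_width: 45.7
gripper_force: 0.0
```

```bash
cat >> h.py <<'E'
def plate(n='top',z0=38,z1=50):
    f=frame(n)
    for m in masks_of(n,'drill_plate'):
        if m['p']<.5: continue
        P=cloud(f,pix(m['pixels'])); q=P[(P[:,2]>z0)&(P[:,2]<z1)][:,:2]
        c=np.median(q,0)
        for _ in range(4):
            v=np.linalg.svd(q-q.mean(0))[2][0]; nn=np.array([-v[1],v[0]]); t=(q-c)@nn; s=(q-c)@v
            c=c+v*(np.percentile(s,1)+np.percentile(s,99))/2+nn*(np.percentile(t,2)+np.percentile(t,98))/2; q=q[(abs((q-c)@nn)<24)]
        print('plate',n,m['p'],c.round(1),'long axis %.2f'%(np.degrees(np.arctan2(v[1],v[0]))),np.ptp(s),np.ptp(t))
    for m in landmark_of(n,'plate_handle')[:1]: print('handle lm',m['p'],at_z(f,[m['point']],z0+31).round(1))
    return f
E
python3 - <<'E'
from h import *
s=state();print(s['ee_pos'].round(1),s['ee_rot'].round(1))
invee(); f=plate(); plate('side')
P=cloud(f,pix(masks_of('top','drill_plate')[0]['pixels']));h=P[P[:,2]>82][:,:2];print('cap',cv2.minAreaRect(h.astype(np.float32)),h.mean(0))
E
```

```text
[395.8   7.  163.6] [180.   -0.2  -3.9]
shaft [634.   -7.6] yaw -4.0 L 118 z 60 p 0.96
  key(+ = toward +y) -4 depth 96 -80:9 -70:15 -60:21 -50:14 -40:9 -30:-13 -20:-93 -10:-103 0:-102 10:-95 20:-34 30:12 40:16 50:24 60:15 70:-5 80:-15
shaft [628.  -63.6] yaw -4.2 L 117 z 60 p 0.96
  key(+ = toward +y) 7 depth 129 -70:2 -60:8 -50:16 -40:13 -30:7 -20:-10 -10:-99 0:-136 10:-126 20:-112 30:-52 40:13 50:17 60:27 70:27 80:13
shaft [ 625.4 -119.6] yaw -3.7 L 120 z 59 p 0.81
  key(+ = toward +y) 7 depth 123 -70:7 -60:5 -50:11 -40:16 -30:7 -20:4 -10:-95 0:-126 10:-119 20:-110 30:-32 40:14 50:17 60:27 70:18 80:3
shaft [ 621.7 -174.7] yaw -4.6 L 118 z 60 p 0.75
  key(+ = toward +y) 1 depth 107 -70:16 -60:20 -50:18 -40:13 -30:8 -20:-52 -10:-108 0:-115 10:-107 20:-61 30:3 40:12 50:18 60:25 70:14 80:-1 90:-10
plate top 0.87 [ 556.5 -351.1] long axis -178.26 278.70648368830024 42.52844723862226
handle lm 0.86 [[ 552.2 -358.3   69. ]]
plate side 0.86 [ 554.5 -356.2] long axis 1.45 279.9133102276084 43.88161942955483
handle lm 0.55 [[ 553.7 -353.7   69. ]]
cap ((558.4011840820312, -351.51519775390625), (67.71385192871094, 31.28935432434082), 0.5714473724365234) [ 557.86970503 -350.79722914]
```

move_arm --plan '[{"x":15,"y":36,"z":0,"rx":0,"ry":0,"rz":0},{"x":15,"y":36,"z":0,"rx":0,"ry":0,"rz":0},{"x":15,"y":36,"z":0,"rx":0,"ry":0,"rz":0},{"x":15,"y":36,"z":0,"rx":0,"ry":0,"rz":0},{"x":15,"y":36,"z":0,"rx":0,"ry":0,"rz":0},{"x":15,"y":36,"z":0,"rx":0,"ry":0,"rz":0},{"x":15,"y":36,"z":0,"rx":0,"ry":0,"rz":0},{"x":15,"y":36,"z":0,"rx":0,"ry":0,"rz":0},{"x":15,"y":36,"z":0,"rx":0,"ry":0,"rz":0},{"x":15,"y":36,"z":0,"rx":0,"ry":0,"rz":0}]' --grip 0.7

```text
time_s: 53.6
ee_pos: [519.8, -363.9, 162.5]
ee_rot: [-180.0, 0.0, -3.9]
force: [1.4, 0.3, 0.2]
gripper_width: 63.9
gripper_force: 0.0
```

move_arm --plan '[{"x":0,"y":0,"z":0,"rx":0,"ry":0,"rz":-0.096},{"x":0,"y":0,"z":0,"rx":0,"ry":0,"rz":0},{"x":0,"y":0,"z":0,"rx":0,"ry":0,"rz":0},{"x":0,"y":0,"z":0,"rx":0,"ry":0,"rz":0}]'

```text
time_s: 54.0
ee_pos: [519.3, -361.5, 162.9]
ee_rot: [-180.0, 0.0, 1.6]
force: [0.6, 0.1, -0.4]
gripper_width: 64.2
gripper_force: 0.0
```

move_arm --plan '[{"x":19,"y":-4.1,"z":0,"rx":0,"ry":0,"rz":0},{"x":19,"y":-4.1,"z":0,"rx":0,"ry":0,"rz":0},{"x":0,"y":0,"z":30,"rx":0,"ry":0,"rz":0},{"x":0,"y":0,"z":33,"rx":0,"ry":0,"rz":0},{"x":0,"y":0,"z":0,"rx":0,"ry":0,"rz":0},{"x":0,"y":0,"z":0,"rx":0,"ry":0,"rz":0},{"x":0,"y":0,"z":0,"rx":0,"ry":0,"rz":0}]'

```text
time_s: 54.7
ee_pos: [558.2, -353.5, 102.1]
ee_rot: [179.9, -0.2, 1.6]
force: [-0.3, -0.5, 0.4]
gripper_width: 63.8
gripper_force: 0.0
```

move_arm --plan '[{"x":0,"y":0,"z":20,"rx":0,"ry":0,"rz":0},{"x":0,"y":0,"z":20,"rx":0,"ry":0,"rz":0},{"x":0,"y":0,"z":9.5,"rx":0,"ry":0,"rz":0},{"x":0,"y":0,"z":0,"rx":0,"ry":0,"rz":0},{"x":0,"y":0,"z":0,"rx":0,"ry":0,"rz":0}]'

```text
time_s: 55.2
ee_pos: [557.9, -353.5, 51.7]
ee_rot: [179.9, -0.1, 1.6]
force: [0.7, -0.5, 0.5]
gripper_width: 64.1
gripper_force: 0.0
```

move_arm --plan '[{"x":0,"y":0,"z":0,"rx":0,"ry":0,"rz":0},{"x":0,"y":0,"z":0,"rx":0,"ry":0,"rz":0},{"x":0,"y":0,"z":0,"rx":0,"ry":0,"rz":0},{"x":0,"y":0,"z":0,"rx":0,"ry":0,"rz":0},{"x":0,"y":0,"z":0,"rx":0,"ry":0,"rz":0},{"x":0,"y":0,"z":0,"rx":0,"ry":0,"rz":0},{"x":0,"y":0,"z":0,"rx":0,"ry":0,"rz":0}]' --grip 0 --squeeze 20

```text
time_s: 55.9
ee_pos: [557.2, -352.9, 50.6]
ee_rot: [180.0, -0.0, 1.6]
force: [-0.4, 0.6, 1.9]
gripper_width: 29.9
gripper_force: 20.0
```

move_arm --plan '[{"x":0,"y":0,"z":0,"rx":0,"ry":0,"rz":0},{"x":0,"y":0,"z":0,"rx":0,"ry":0,"rz":0},{"x":0,"y":0,"z":-13,"rx":0,"ry":0,"rz":0},{"x":0,"y":0,"z":0,"rx":0,"ry":0,"rz":0},{"x":0,"y":0,"z":0,"rx":0,"ry":0,"rz":0}]' --grip 0.45

```text
time_s: 56.4
ee_pos: [557.6, -353.3, 64.3]
ee_rot: [179.9, -0.1, 1.6]
force: [0.7, 0.1, 0.1]
gripper_width: 41.1
gripper_force: 0.0
```

move_arm --plan '[{"x":0,"y":0,"z":0,"rx":0,"ry":0,"rz":0},{"x":0,"y":0,"z":0,"rx":0,"ry":0,"rz":0},{"x":0,"y":0,"z":0,"rx":0,"ry":0,"rz":0},{"x":0,"y":0,"z":0,"rx":0,"ry":0,"rz":0},{"x":0,"y":0,"z":0,"rx":0,"ry":0,"rz":0}]' --grip 0 --squeeze 60

```text
time_s: 56.9
ee_pos: [557.0, -352.9, 63.2]
ee_rot: [-180.0, 0.0, 1.6]
force: [-0.2, -0.3, 0.7]
gripper_width: 29.1
gripper_force: 60.0
```

move_arm --plan '[{"x":0,"y":0,"z":-5,"rx":0,"ry":0,"rz":0},{"x":0,"y":0,"z":-10,"rx":0,"ry":0,"rz":0},{"x":0,"y":0,"z":-10,"rx":0,"ry":0,"rz":0},{"x":0,"y":0,"z":0,"rx":0,"ry":0,"rz":0},{"x":0,"y":0,"z":0,"rx":0,"ry":0,"rz":0}]'

```text
time_s: 57.4
ee_pos: [557.3, -353.1, 88.9]
ee_rot: [180.0, -0.0, 1.6]
force: [-0.2, 0.4, -5.2]
gripper_width: 29.4
gripper_force: 60.0
```

Run:
```python
from h import *
s=state();print(s['ee_pos'].round(1),s['ee_rot'].round(1),s['torque'])
f=frame('side'); save(f,'p1',(140,260,420,420),2.8)
```

```text
[ 557.3 -353.1   88.9] [180.   -0.    1.6] [0.05079097 0.01787135 0.01504163]
```

View pics/p1.png

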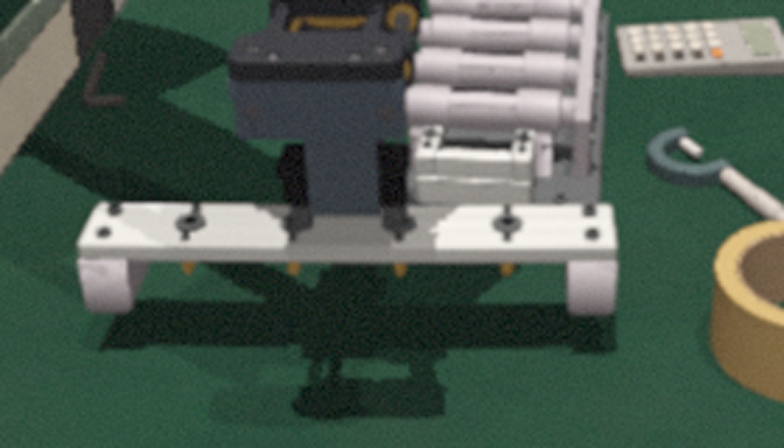

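move_arm --plan '[{"x":0,"y":0,"z":-20,"rx":0,"ry":0,"rz":0},{"x":0,"y":0,"z":-20,"rx":0,"ry":0,"rz":0},{"x":0,"y":0,"z":-20,"rx":0,"ry":0,"rz":0},{"x":0,"y":0,"z":0,"rx":0,"ry":0,"rz":0}]'

```text
time_s: 57.85
ee_pos: [558.7, -354.0, 151.2]
ee_rot: [179.8, -0.3, 1.6]
force: [0.5, -0.2, -5.6]
gripper_width: 29.5
gripper_force: 60.0
```

move_arm --plan '[{"x":0,"y":0,"z":0,"rx":0,"ry":0,"rz":-0.05},{"x":0,"y":0,"z":0,"rx":0,"ry":0,"rz":-0.08},{"x":0,"y":0,"z":0,"rx":0,"ry":0,"rz":-0.08},{"x":0,"y":0,"z":0,"rx":0,"ry":0,"rz":-0.08},{"x":0,"y":0,"z":0,"rx":0,"ry":0,"rz":-0.08},{"x":0,"y":0,"z":0,"rx":0,"ry":0,"rz":-0.08},{"x":0,"y":0,"z":0,"rx":0,"ry":0,"rz":-0.08},{"x":0,"y":0,"z":0,"rx":0,"ry":0,"rz":-0.08},{"x":0,"y":0,"z":0,"rx":0,"ry":0,"rz":-0.08},{"x":0,"y":0,"z":0,"rx":0,"ry":0,"rz":-0.08}]'

```text
time_s: 58.85
ee_pos: [556.3, -352.4, 146.3]
ee_rot: [-179.8, 0.0, 45.9]
force: [0.1, -0.7, -6.0]
gripper_width: 29.1
gripper_force: 60.0
```

move_arm --plan '[{"x":0,"y":0,"z":0,"rx":0,"ry":0,"rz":-0.08},{"x":0,"y":0,"z":0,"rx":0,"ry":0,"rz":-0.08},{"x":0,"y":0,"z":0,"rx":0,"ry":0,"rz":-0.08},{"x":0,"y":0,"z":0,"rx":0,"ry":0,"rz":-0.08},{"x":0,"y":0,"z":0,"rx":0,"ry":0,"rz":-0.08},{"x":0,"y":0,"z":0,"rx":0,"ry":0,"rz":-0.08},{"x":0,"y":0,"z":0,"rx":0,"ry":0,"rz":-0.08},{"x":0,"y":0,"z":0,"rx":0,"ry":0,"rz":-0.08},{"x":0,"y":0,"z":0,"rx":0,"ry":0,"rz":-0.063},{"x":0,"y":0,"z":0,"rx":0,"ry":0,"rz":0}]'

```text
time_s: 59.85
ee_pos: [556.4, -352.5, 146.6]
ee_rot: [-179.9, -0.1, 86.0]
force: [-0.9, 0.1, -5.8]
gripper_width: 29.5
gripper_force: 60.0
```

move_arm --plan '[{"x":20,"y":4,"z":0,"rx":0,"ry":0,"rz":0},{"x":30,"y":6,"z":0,"rx":0,"ry":0,"rz":0},{"x":35,"y":7,"z":0,"rx":0,"ry":0,"rz":0},{"x":35,"y":7,"z":0,"rx":0,"ry":0,"rz":0},{"x":35,"y":7,"z":0,"rx":0,"ry":0,"rz":0},{"x":35,"y":7,"z":0,"rx":0,"ry":0,"rz":0},{"x":34,"y":7,"z":0,"rx":0,"ry":0,"rz":0},{"x":25,"y":5,"z":0,"rx":0,"ry":0,"rz":0},{"x":15,"y":2.6,"z":0,"rx":0,"ry":0,"rz":0},{"x":0,"y":0,"z":0,"rx":0,"ry":0,"rz":0}]'

```text
time_s: 60.85
ee_pos: [628.1, -91.0, 147.8]
ee_rot: [-180.0, -0.0, 86.1]
force: [-0.1, -0.8, -6.3]
gripper_width: 29.2
gripper_force: 60.0
```

move_arm --plan '[{"x":0,"y":0,"z":0,"rx":0,"ry":0,"rz":0},{"x":0,"y":0,"z":15,"rx":0,"ry":0,"rz":0},{"x":0,"y":0,"z":10,"rx":0,"ry":0,"rz":0},{"x":0,"y":0,"z":0,"rx":0,"ry":0,"rz":0},{"x":0,"y":0,"z":0,"rx":0,"ry":0,"rz":0},{"x":0,"y":0,"z":0,"rx":0,"ry":0,"rz":0}]'

```text
time_s: 61.45
ee_pos: [628.5, -93.8, 123.9]
ee_rot: [179.9, 0.0, 86.0]
force: [0.2, -0.4, -5.8]
gripper_width: 29.7
gripper_force: 60.0
```

Run:
```python
from h import *
s=state();print(s['ee_pos'].round(1),s['ee_rot'].round(1),s['torque'])
f=plate('top',92,112); g=plate('side',92,112)
a=cv2.resize(f['img'][190:275,275:425],None,fx=4,fy=4,interpolation=3);b=cv2.resize(g['img'][215:345,250:400],None,fx=2,fy=2,interpolation=3)
w=np.zeros((600,600,3),np.uint8);w[:340,:600]=a;w[340:600,:300]=b;cv2.imwrite('pics/p2.png',w[:,:,::-1])
```

```text
[628.5 -93.8 123.9] [179.9   0.   86. ] [-1.38310105e-02 -1.00421817e-01  9.37322263e-05]
plate top 0.93 [632.1 -69.8] long axis 85.98 228.10358418144074 41.97300818930161
plate side 0.63 [ 628.8 -120. ] long axis -95.86 274.8584373855491 46.575530010022405
  return _methods._mean(a, axis=axis, dtype=dtype,
  ret = um.true_divide(
h.py:92: RuntimeWarning: Mean of empty slice.
  v=np.linalg.svd(q-q.mean(0))[2][0]; nn=np.array([-v[1],v[0]]); t=(q-c)@nn; s=(q-c)@v
Traceback (most recent call last):
  File "h.py", line 93, in plate
    c=c+v*(np.percentile(s,1)+np.percentile(s,99))/2+nn*(np.percentile(t,2)+np.percentile(t,98))/2; q=q[(abs((q-c)@nn)<24)]
           ~~~~~~~~~~~~~^^^^^
IndexError: index -1 is out of bounds for axis 0 with size 0
```

move_arm --plan '[{"x":0,"y":0,"z":0,"rx":0,"ry":0,"rz":0},{"x":0,"y":0,"z":0,"rx":0,"ry":0,"rz":0},{"x":0,"y":0,"z":0,"rx":0,"ry":0,"rz":0}]'

```text
time_s: 62.0
ee_pos: [628.1, -93.3, 123.4]
ee_rot: [180.0, 0.0, 86.0]
force: [0.3, 0.6, -4.7]
gripper_width: 29.3
gripper_force: 60.0
```

Run:
```python
from h import *
s=state();print(s['ee_pos'].round(1),s['ee_rot'].round(1),s['qpos'].round(1))
f=frame('top'); g=frame('side')
a=cv2.resize(f['img'][190:275,275:425],None,fx=4,fy=4,interpolation=3);b=cv2.resize(g['img'][215:345,250:400],None,fx=2,fy=2,interpolation=3)
w=np.zeros((600,600,3),np.uint8);w[:340,:600]=a;w[340:600,:300]=b;cv2.imwrite('pics/p2.png',w[:,:,::-1])
```

```text
[628.1 -93.3 123.4] [180.   0.  86.] [-9.5 27.4 88.9 -0.  63.8 -5.5]
```

View pics/p2.png

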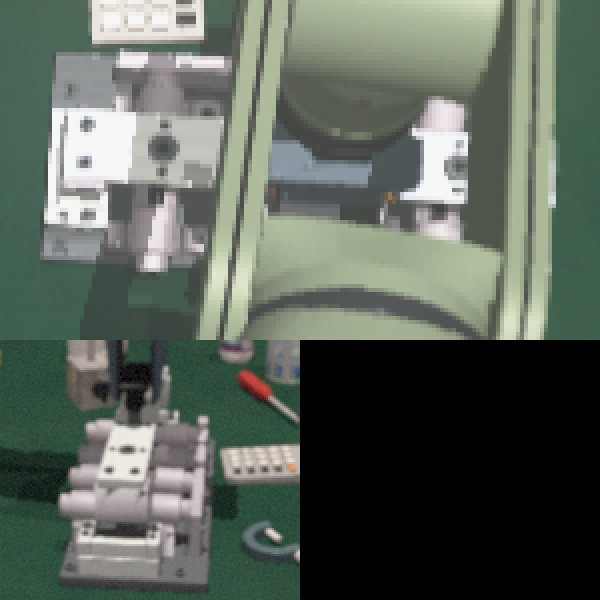

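move_arm --plan '[{"x":0.4,"y":0,"z":5,"rx":0,"ry":0,"rz":0},{"x":0,"y":0,"z":4,"rx":0,"ry":0,"rz":0},{"x":0,"y":0,"z":2,"rx":0,"ry":0,"rz":0},{"x":0,"y":0,"z":1,"rx":0,"ry":0,"rz":0},{"x":0,"y":0,"z":0,"rx":0,"ry":0,"rz":0}]'

```text
time_s: 62.6
ee_pos: [628.0, -92.9, 111.1]
ee_rot: [-180.0, 0.0, 86.0]
force: [-0.5, -0.3, -6.9]
gripper_width: 29.4
gripper_force: 60.0
```

move_arm --plan '[{"x":0,"y":0,"z":1.5,"rx":0,"ry":0,"rz":0},{"x":0,"y":0,"z":1.5,"rx":0,"ry":0,"rz":0},{"x":0,"y":0,"z":1,"rx":0,"ry":0,"rz":0},{"x":0,"y":0,"z":0,"rx":0,"ry":0,"rz":0}]'

```text
time_s: 63.0
ee_pos: [628.0, -92.9, 107.2]
ee_rot: [-180.0, 0.0, 86.0]
force: [-0.8, 0.2, -5.8]
gripper_width: 29.6
gripper_force: 60.0
```

move_arm --plan '[{"x":0,"y":0,"z":1,"rx":0,"ry":0,"rz":0},{"x":0,"y":0,"z":1,"rx":0,"ry":0,"rz":0},{"x":0,"y":0,"z":1,"rx":0,"ry":0,"rz":0},{"x":0,"y":0,"z":0,"rx":0,"ry":0,"rz":0}]'

```text
time_s: 63.4
ee_pos: [627.6, -92.9, 104.1]
ee_rot: [-179.9, 0.0, 86.0]
force: [-1.9, 1.0, -4.3]
gripper_width: 29.3
gripper_force: 60.0
```

move_arm --plan '[{"x":0,"y":-0.5,"z":1,"rx":0,"ry":0,"rz":0},{"x":0,"y":0,"z":1,"rx":0,"ry":0,"rz":0},{"x":0,"y":0,"z":1,"rx":0,"ry":0,"rz":0},{"x":0,"y":0,"z":0,"rx":0,"ry":0,"rz":0}]'

```text
time_s: 63.8
ee_pos: [627.5, -92.8, 101.0]
ee_rot: [-180.0, -0.0, 86.0]
force: [-0.2, 0.2, -6.3]
gripper_width: 29.3
gripper_force: 60.0
```

move_arm --plan '[{"x":0,"y":0,"z":1,"rx":0,"ry":0,"rz":0},{"x":0,"y":0,"z":1,"rx":0,"ry":0,"rz":0},{"x":0,"y":0,"z":0,"rx":0,"ry":0,"rz":0}]'

```text
time_s: 64.1
ee_pos: [627.5, -92.8, 99.1]
ee_rot: [-180.0, -0.0, 86.0]
force: [-2.1, -0.1, -5.5]
gripper_width: 29.5
gripper_force: 60.0
```

move_arm --plan '[{"x":0,"y":0,"z":1,"rx":0,"ry":0,"rz":0},{"x":0,"y":0,"z":1,"rx":0,"ry":0,"rz":0},{"x":0,"y":0,"z":0,"rx":0,"ry":0,"rz":0}]'

```text
time_s: 64.4
ee_pos: [627.6, -92.6, 97.7]
ee_rot: [180.0, -0.0, 86.0]
force: [-1.4, 0.8, -2.7]
gripper_width: 29.3
gripper_force: 60.0
```

move_arm --plan '[{"x":0,"y":0,"z":1,"rx":0,"ry":0,"rz":0},{"x":0,"y":0,"z":0,"rx":0,"ry":0,"rz":0}]'

```text
time_s: 64.6
ee_pos: [627.7, -92.3, 96.7]
ee_rot: [180.0, -0.1, 86.0]
force: [-1.6, 3.6, -0.8]
gripper_width: 29.4
gripper_force: 60.0
```

move_arm --plan '[{"x":0,"y":0,"z":1,"rx":0,"ry":0,"rz":0},{"x":0,"y":0,"z":0,"rx":0,"ry":0,"rz":0}]'

```text
time_s: 64.8
ee_pos: [627.7, -92.1, 95.9]
ee_rot: [180.0, -0.1, 86.0]
force: [-2.4, 4.7, 1.2]
gripper_width: 29.0
gripper_force: 60.0
```

move_arm --plan '[{"x":0,"y":0,"z":1,"rx":0,"ry":0,"rz":0},{"x":0,"y":0,"z":0,"rx":0,"ry":0,"rz":0}]'

```text
time_s: 65.0
ee_pos: [627.8, -91.7, 95.3]
ee_rot: [180.0, -0.1, 86.0]
force: [-3.0, 5.9, 2.7]
gripper_width: 29.4
gripper_force: 60.0
```

move_arm --plan '[{"x":0.8,"y":0,"z":0.5,"rx":0,"ry":0,"rz":0},{"x":0,"y":0,"z":0.5,"rx":0,"ry":0,"rz":0},{"x":0,"y":0,"z":0,"rx":0,"ry":0,"rz":0}]'

```text
time_s: 65.3
ee_pos: [627.8, -91.1, 93.5]
ee_rot: [180.0, -0.1, 86.0]
force: [-3.1, 6.0, 1.2]
gripper_width: 29.2
gripper_force: 60.0
```

move_arm --plan '[{"x":0.3,"y":0,"z":1,"rx":0,"ry":0,"rz":0},{"x":0,"y":0,"z":0,"rx":0,"ry":0,"rz":0}]'

```text
time_s: 65.5
ee_pos: [627.8, -90.9, 93.2]
ee_rot: [180.0, -0.1, 86.0]
force: [-3.3, 5.3, 4.3]
gripper_width: 29.0
gripper_force: 60.0
```

move_arm --plan '[{"x":0,"y":0,"z":1,"rx":0,"ry":0,"rz":0},{"x":0,"y":0,"z":0,"rx":0,"ry":0,"rz":0}]'

```text
time_s: 65.7
ee_pos: [627.8, -91.0, 93.2]
ee_rot: [179.9, -0.1, 86.0]
force: [-5.2, 6.2, 8.9]
gripper_width: 29.2
gripper_force: 60.0
```

move_arm --plan '[{"x":0,"y":0,"z":1.5,"rx":0,"ry":0,"rz":0},{"x":0,"y":0,"z":1.5,"rx":0,"ry":0,"rz":0},{"x":0,"y":0,"z":1.5,"rx":0,"ry":0,"rz":0},{"x":0,"y":0,"z":0,"rx":0,"ry":0,"rz":0},{"x":0,"y":0,"z":0,"rx":0,"ry":0,"rz":0}]'

```text
time_s: 66.2
ee_pos: [627.9, -91.0, 93.1]
ee_rot: [179.8, -0.0, 86.0]
force: [-11.5, 7.6, 29.5]
gripper_width: 29.6
gripper_force: 60.0
```

move_arm --plan '[{"x":0,"y":0,"z":1,"rx":0,"ry":0,"rz":0},{"x":0,"y":0,"z":0,"rx":0,"ry":0,"rz":0},{"x":0,"y":0,"z":0,"rx":0,"ry":0,"rz":0}]'

```text
time_s: 66.5
ee_pos: [627.9, -91.0, 93.1]
ee_rot: [179.8, -0.0, 86.0]
force: [-14.0, 7.5, 34.7]
gripper_width: 29.9
gripper_force: 60.0
```

move_arm --plan '[{"x":0,"y":0,"z":-5,"rx":0,"ry":0,"rz":0},{"x":0,"y":0,"z":0,"rx":0,"ry":0,"rz":0}]'

```text
time_s: 66.7
ee_pos: [627.8, -91.0, 93.2]
ee_rot: [179.9, -0.1, 86.0]
force: [-5.8, 4.7, 10.6]
gripper_width: 29.2
gripper_force: 60.0
```

move_arm --plan '[{"x":0,"y":0,"z":0,"rx":0,"ry":0,"rz":0},{"x":0,"y":0,"z":0,"rx":0,"ry":0,"rz":0},{"x":0,"y":0,"z":0,"rx":0,"ry":0,"rz":0},{"x":0,"y":0,"z":-10,"rx":0,"ry":0,"rz":0},{"x":0,"y":0,"z":-30,"rx":0,"ry":0,"rz":0},{"x":0,"y":0,"z":0,"rx":0,"ry":0,"rz":0}]' --grip 0.55

```text
time_s: 67.3
ee_pos: [630.8, -92.5, 135.3]
ee_rot: [179.5, 0.1, 86.0]
force: [1.0, -0.6, 0.9]
gripper_width: 50.1
gripper_force: 0.0
```

move_arm --plan '[{"x":0,"y":0,"z":-30,"rx":0,"ry":0,"rz":0},{"x":0,"y":0,"z":-30,"rx":0,"ry":0,"rz":0},{"x":0,"y":-40,"z":0,"rx":0,"ry":0,"rz":0},{"x":0,"y":-45,"z":0,"rx":0,"ry":0,"rz":0},{"x":0,"y":-45,"z":0,"rx":0,"ry":0,"rz":0},{"x":0,"y":-45,"z":0,"rx":0,"ry":0,"rz":0},{"x":0,"y":-45,"z":0,"rx":0,"ry":0,"rz":0},{"x":0,"y":-30,"z":0,"rx":0,"ry":0,"rz":0},{"x":0,"y":0,"z":0,"rx":0,"ry":0,"rz":0},{"x":0,"y":0,"z":0,"rx":0,"ry":0,"rz":0}]'

```text
time_s: 68.3
ee_pos: [378.8, -74.6, 191.3]
ee_rot: [179.9, 0.0, 86.0]
force: [0.6, 0.1, 0.5]
gripper_width: 50.3
gripper_force: 0.0
```

Run:
```python
from h import *
f=plate('top',68,82)
P=cloud(f,pix(masks_of('top','drill_plate')[0]['pixels'])); print(np.percentile(P[:,2],[25,50,75,98]))
g=frame('side')
a=cv2.resize(f['img'][190:275,275:425],None,fx=4,fy=4,interpolation=3);b=cv2.resize(g['img'][220:345,260:400],None,fx=2,fy=2,interpolation=3)
w=np.zeros((600,600,3),np.uint8);w[:340,:600]=a;w[340:590,:280]=b;cv2.imwrite('pics/p3.png',w[:,:,::-1])
```

```text
plate top 0.67 [629.5 -91.4] long axis -94.00 280.7591343479103 40.205344245773105
handle lm 0.66 [[628.  -91.4  99. ]]
[ 72.68278156  74.60083809  77.31210251 118.83086486]
```

View pics/p3.png

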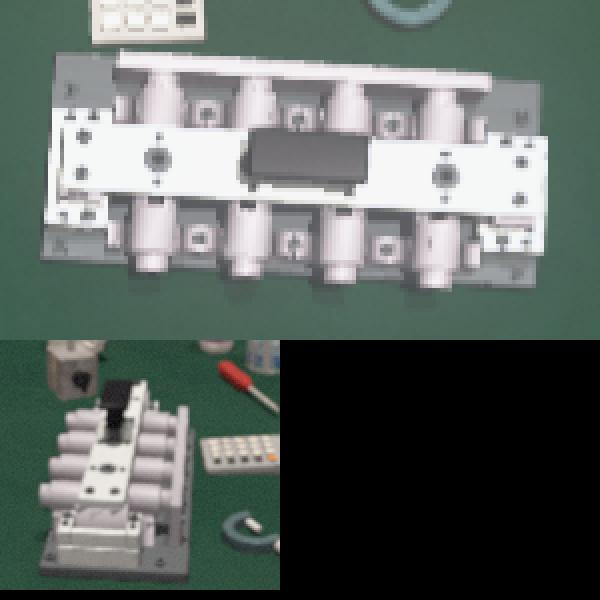

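```bash
python3 -c "
from workcell import *
print(job_done())"
```

```text
the job is handed in; nothing more can be done
None
```

I loaded all four shafts keyway up against the stop, seated and pressed the drill plate home with about 35 N, let it go and handed the job in; the hand-in call returned no verdict, so a pass is not confirmed.

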